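# Lock the finished pieces in the deposit drawer

### The job

Put the finished brass pieces (openwork cubes and pill cases) away in the deposit cabinet: with the driver from the stand, loosen both of the cabinet's slotted lock screws fully, pull the drawer right out to its stop, put every brass piece flat on the drawer's floor (none on top of another), push the drawer fully home and tighten both screws again fully with the driver. Never move the drawer unless both screws are loose, turn the screws with the driver only, not with the fingers, put the driver back in its stand at the end, and leave the other tools and things where they are.

Things in the scene. Friction and masses are not known exactly. Their poses are not given: they have to be found in the camera images.
- cabinet: low wooden deposit cabinet with one drawer, fixed, 260 mm wide (y), 210 mm deep (x), 80 mm high; origin at the middle of the bottom edge of its front face; x runs back into it, the drawer opens along -x. The screws stand on its top 32 mm behind the front face, 90 mm either side of the middle; a steel block stands on the rear of the top
- drawer (a joint): how far the drawer is out (m): 0 shut, 0.12 at its stop; slides along the cabinet's -x with about 2 N and stays where it is left. The screws do not hold it physically, but it must not be moved unless both are loose
- drawer_handle (a point): centre of the drawer's handle, a level square steel bar 12 by 12 mm, 110 mm long along the cabinet's y, 56 mm above the table, centred 42 mm in front of the drawer's front panel (clear gap behind it 36 mm); two stalks 45 mm either side of the middle join it to the panel; axes as the cabinet's; moves with the drawer
- drawer_floor (a point): centre of the drawer's floor, upper face, 12 mm above the table; axes as the cabinet's; moves with the drawer. The inside spans -95 to +89 mm of it in x and is 214 mm wide in y; side walls rise 34 mm above the floor, the front 55 mm. Shut, it lies 95 mm behind the cabinet's front face; at the stop the front 120 mm of the inside is open from above
- screw_left (a joint): turn (rad) of the captive slotted screw on the left (cabinet +y) of the cabinet's top: 0 fully tight, 1.35 fully loose (hard stops at both), growing counter-clockwise seen from above. Takes about 0.05 N m, stays where it is left, starts within 0.12 of tight; the head does not rise
- screw_left_slot (a point): centre of the slot's floor, on the screw's axis, 83 mm above the table; the point turns with the screw, its x axis lies along the slot, z up. The steel head is 30 mm across and stands 11 mm above the cabinet's top; the slot is 9 mm wide, 8 mm deep and open at both ends
- screw_right (a joint): turn (rad) of the captive slotted screw on the right (cabinet -y) of the cabinet's top: 0 fully tight, 1.35 fully loose (hard stops at both), growing counter-clockwise seen from above. Takes about 0.05 N m, stays where it is left, starts within 0.12 of tight; the head does not rise
- screw_right_slot (a point): centre of the slot's floor, on the screw's axis, 83 mm above the table; the point turns with the screw, its x axis lies along the slot, z up. The steel head is 30 mm across and stands 11 mm above the cabinet's top; the slot is 9 mm wide, 8 mm deep and open at both ends
- driver: stubby flat driver, upright in the stand, blade down, about 140 g. Origin on its axis, at the underside of a flange 44 mm across, 5 mm thick. Above: a dark square handle 26 by 26 mm, 5 to 70 mm above the origin, flats along the driver's x and y. Below: a 12 mm shaft and the blade, ending 52 mm below the origin, 20 mm wide along x, 3.5 mm thick along y, 14 mm long. z up
- stand_mouth (a point): centre of the mouth of the driver's stand, 60 mm above the table: a fixed plywood block 62 by 62 mm, 60 mm high, on a 100 mm square foot 4 mm thick, with a 32 mm square hole open at the top. The driver hangs in it, its flange resting on the block: put back, its origin is at this point. Axes along the block's sides
- cube_a: openwork brass cube, 30 mm on every edge, with a dark round bore and four small dark holes in its faces; origin at its centre. One of two like it. Between 2 and 4 brass pieces are present in a run; an absent one reads None all through. 70 to 140 g
- cube_b: openwork brass cube, 30 mm on every edge, with a dark round bore and four small dark holes in its faces; origin at its centre. One of two like it. Between 2 and 4 brass pieces are present in a run; an absent one reads None all through. 70 to 140 g
- case_a: brass pill case, a solid block 44 mm (x) by 28 mm (y), 24 mm high, with a dark round dot on its faces; origin at its centre. One of two like it; may be absent. 70 to 140 g
- case_b: brass pill case, a solid block 44 mm (x) by 28 mm (y), 24 mm high, with a dark round dot on its faces; origin at its centre. One of two like it; may be absent. 70 to 140 g
- charcoal: grey soldering disc, 44 mm across, 14 mm high, loose, lying among the pieces; origin at its underside
- hammer: hammer lying near the robot on the right; to be left alone
- bowl: blue bowl, 100 mm across, 45 mm high, at the far right
- jar: green jar, 48 mm across, 65 mm high, at the far right
- pliers: small pliers lying near the robot on the left
- dapping_block: steel block, 50 mm cube, on the rear of the cabinet's top; origin at its underside
- file: file with a wooden handle lying at the left
Things that resemble listed ones, but are neither listed nor needed, are in the scene too. Leave any blue or turquoise look-alike of the case_a alone.

How it is judged:
On the way, in this order (a step that is already met when the one before it is completed fails the run):
1. both screws are loosened while the drawer is shut (value of joint each of screw_left, screw_right above 1.05 rad and value of joint drawer below 0.006 m), for 0.2 s.
2. the drawer is pulled out to its stop (value of joint drawer above 0.112 m), for 0.2 s.
3. every brass piece lies in the drawer (x of cube_a in the frame of drawer_floor between -0.095 and 0.095 m and y of cube_a in the frame of drawer_floor between -0.107 and 0.107 m and z of cube_a in the frame of drawer_floor between 0.004 and 0.028 m and x of cube_b in the frame of drawer_floor between -0.095 and 0.095 m and y of cube_b in the frame of drawer_floor between -0.107 and 0.107 m and z of cube_b in the frame of drawer_floor between 0.004 and 0.028 m and x of case_a in the frame of drawer_floor between -0.095 and 0.095 m and y of case_a in the frame of drawer_floor between -0.107 and 0.107 m and z of case_a in the frame of drawer_floor between 0.004 and 0.028 m and x of case_b in the frame of drawer_floor between -0.095 and 0.095 m and y of case_b in the frame of drawer_floor between -0.107 and 0.107 m and z of case_b in the frame of drawer_floor between 0.004 and 0.028 m and linear speed of each of cube_a, cube_b, case_a, case_b below 0.03 m/s), for 0.2 s.
4. the drawer is pushed fully home with the pieces in it (x of cube_a in the frame of drawer_floor between -0.095 and 0.095 m and y of cube_a in the frame of drawer_floor between -0.107 and 0.107 m and z of cube_a in the frame of drawer_floor between 0.004 and 0.028 m and x of cube_b in the frame of drawer_floor between -0.095 and 0.095 m and y of cube_b in the frame of drawer_floor between -0.107 and 0.107 m and z of cube_b in the frame of drawer_floor between 0.004 and 0.028 m and x of case_a in the frame of drawer_floor between -0.095 and 0.095 m and y of case_a in the frame of drawer_floor between -0.107 and 0.107 m and z of case_a in the frame of drawer_floor between 0.004 and 0.028 m and x of case_b in the frame of drawer_floor between -0.095 and 0.095 m and y of case_b in the frame of drawer_floor between -0.107 and 0.107 m and z of case_b in the frame of drawer_floor between 0.004 and 0.028 m and value of joint drawer below 0.006 m), for 0.2 s.
5. both screws are tight again, the drawer still shut (value of joint each of screw_left, screw_right below 0.25 rad and value of joint drawer below 0.006 m), for 0.2 s.
At the end, for the whole second after the job is handed in: Both screws read under 0.25 rad, the drawer is within 6 mm of shut, every brass piece rests on the drawer's floor (its centre 4 to 28 mm above the floor, so not stacked), and the driver stands upright (within 0.12 rad) in its stand, its origin within 15 mm of the stand's mouth (all of step 3 and all of step 5 and distance between driver and stand_mouth below 0.015 m and angle between driver's own z axis and vertical below 0.12 rad and linear speed of driver below 0.03 m/s); the robot touches nothing.
It fails at once if the drawer is out by more than 12 mm while a screw is not loose (under 0.9 rad) (value of joint drawer above 0.012 m and value of joint any of screw_left, screw_right below 0.9 rad).
It fails at once if the fingers turn a screw (touch it with more than 2 N) (contact force between the fingers and screw_left above 2 N or contact force between the fingers and screw_right above 2 N).
It fails at once if a bystander is moved by more than 50 mm (distance of any of charcoal, hammer, bowl, jar, pliers, dapping_block, file from where it was at the start of the episode above 0.05 m).
Of cube_a, cube_b, case_a, case_b only 2 to 4 are there at a start; the rules pass over those that are not, and their reading is None.
At some moment in a run one of cube_a, cube_b, case_a, case_b may be knocked a few centimetres aside while the robot is not near it.
It also fails if it takes over 210 s, if anything falls off the work surface, if the arm or the gripper's body presses on something with over 40 N, if the wrist force passes 120 N, or if a joint passes its speed limit or range.

### The arm

A 7-joint arm with a two-finger parallel gripper is mounted at the origin on the work surface. World frame = base frame: x ahead of the robot, y to its left, z up, the work surface at z = 0. Lengths are in m, angles in rad, forces in N, time in s.
With the tool pointing down it reaches from about 0.4 to 0.85 m from the base axis. Payload 10.4 kg.
Tool frame: the origin (TCP) lies midway between the tips of the shut fingers; the grasp point (between the pads) lies r.grip_point_offset behind it (r.grip_point_offset is the distance from the TCP to the grasp point, in m); z points along the fingers, y is the line along which they close (so a half turn about z gives the same grasp; the last joint's range is limited). The gripper opens to 87 mm and grips with 3 to 60 N. Pads are 19 mm wide; open, the fingers measure 117 mm over their backs; the gripper's body (75 mm by 190 mm) begins 51 mm behind the grasp point.
Start: joints at [-1.267, 0.332, -0.065, 1.46, 0.022, 1.35, -0.088], TCP at [0.201, 0.592, 0.223] pointing down, gripper open.
Joint ranges: [-2.6, 2.6], [-0.5, 2.12], [-1.47, 1.34], [0.16, 2.42], [-1.27, 4.41], [0.06, 2.06], [-2.6, 2.6]. Speed limits (rad/s): [2.22, 2.22, 2.79, 2.79, 3.14, 3.14, 3.14].

### API

Orientations are given as a unit quaternion [x, y, z, w].
In Python, from bench import r gives the robot as it stands.
- The arm moves only by the tool play_rows, never from a script. Its arguments are lists of equal length, an entry for each row: "claw": the closure, from 0 (fully open) to 1 (shut); "delta_pos": the shift along the tool's x, y, z scaled (see below), a list of three; "delta_rot": the turn, a rotation vector about the tool's x, y, z scaled (see below), a list of three. A call has 1 to 8 rows; each row shifts and turns the commanded pose from where the row before left it, along the tool's axes as they then stand; what a row does not reach is not made up. The controller multiplies each number of a shift by 200 mm and each number of a turn by pi rad. A row lasts 1/10 s, in which the tool goes at most 50 mm and 8.59 degrees, less where a joint would pass 70% of its speed; a pose out of reach is approached as far as the arm can. A call with a number of a shift or a turn outside -1 to 1 is refused whole. A call with a gripper value outside its range is refused whole. The fingers move at their own pace and stop on an object; "squeeze" is the grip in N (left out, the last holds). Time passes only in rows, so rows that do not move let the fingers close. It gives the time, the measured TCP pose, the force, the opening and the grip force at its end, in the units of the state.
- r.read_state(): the state, without advancing time (a new reading comes with each control period).
- r.camera(name): name is "scene" or "top" or "wrist"; returns a dict with "pixels" (400x640x3 uint8, red, green, blue), "camera_matrix" (3x3 intrinsics, pixels), "cam_to_world" (4x4, takes a point from camera to world coordinates); the wrist camera has in their place "hand_eye" (4x4, takes a point from camera to tool coordinates, whose origin is the TCP and whose axes are the flange's). Camera axes: x right, y up, looking along -z (the intrinsics and any distortion apply to the point x, -y, -z); pixel columns grow to the right and rows downward; lengths in m; the calibration is good to about 2 mm. A picture is of the moment at which its call begins: read the wrist's pose just before it. There is no depth.
- r.close_job(): hands the job in; it is judged then, once.
The state is a dict: "time": time; "joint_positions": joint angles; "joint_vel": joint speeds; "joint_torque": joint torques, N m; "ee_pos": TCP position; "eef_rot": TCP orientation; "ft_force": force on the tool from outside, world axes, zero at the start; "torque": the same for the moment, N m; "width": finger opening in m; "grip_force": force on a finger pad.
Only numpy, scipy, OpenCV 4.12 (cv2) and the standard library are available. Lean on these libraries where they do the work, as an engineer would, in place of code of your own. Each camera call takes 0.05 s, during which the arm holds its last target. There are 200 camera calls.

## Working session

There is one attempt and no reset: what is moved stays moved. The work goes in short steps, Python scripts to look and compute and a tool call to move; the robot and the scene stay as the last step left them, time stands still between calls to the robot, and variables do not carry over. Pictures are saved under pics/ and viewed, at most 14 in all, crops included, and the job is handed in when it is done.

Besides the shell and the picture viewer there is one more tool, called after "Call:" by a JSON object that holds its "api" and its "payload", one argument or row to a line. play_rows: Moves the arm, as the interface text tells. Shifts and turns lie within -1 to 1; 1 stands for 200 mm of shift or pi rad of turn. Its arguments: {"type":"object","properties":{"claw":{"type":"array"},"delta_pos":{"type":"array"},"delta_rot":{"type":"array"},"squeeze":{"type":"number"}},"required":["claw","delta_pos","delta_rot"]}

```bash
ls; mkdir -p pics
cat > h.py <<'E'
import numpy as np, cv2, json
from bench import r
from scipy.spatial.transform import Rotation as R
def snap(n,f):
    c=r.camera(n); cv2.imwrite(f,c['pixels'][:,:,::-1]); np.savez(f[:-4]+'.npz',**{k:v for k,v in c.items()}); return c
E
python3 - <<'E'
from h import *
s=r.read_state(); print({k:np.round(v,3) for k,v in s.items()}, r.grip_point_offset)
for n in('top','scene'):
    c=snap(n,f'pics/{n}0.png'); print(n,c['camera_matrix'],c['cam_to_world'],[k for k in c])
E
```

```text
pics
{'time': np.float64(0.0), 'joint_positions': array([-1.267,  0.333, -0.065,  1.461,  0.022,  1.35 , -0.089]), 'joint_vel': array([-0.001, -0.002, -0.002, -0.   ,  0.   ,  0.001, -0.001]), 'joint_torque': array([-1.0000e-03, -6.2323e+01,  2.4000e-02, -3.8992e+01, -6.1000e-02,
        3.9000e-02,  0.0000e+00]), 'ee_pos': array([0.2  , 0.592, 0.222]), 'eef_rot': array([ 0.163,  0.987, -0.001, -0.   ]), 'ft_force': array([0.09 , 0.186, 0.53 ]), 'torque': array([ 0.053,  0.021, -0.015]), 'grip_force': np.float64(0.0), 'width': np.float64(0.087)} 0.0187
top [[451.41255238   0.         312.60179112]
 [  0.         451.41255238 191.05053081]
 [  0.           0.           1.        ]] [[ 0.02346962  0.99819321 -0.05531276  0.45017072]
 [-0.99972063  0.02327858 -0.00409575  0.0078317 ]
 [-0.00280074  0.05539344  0.99846068  1.42359909]
 [ 0.          0.          0.          1.        ]] ['pixels', 'camera_matrix', 'cam_to_world']
scene [[366.50280368   0.         312.9369816 ]
 [  0.         366.50280368 202.51493295]
 [  0.           0.           1.        ]] [[ 0.42002675 -0.63164646  0.65161359  1.14995654]
 [ 0.90733406  0.30649684 -0.28775787 -0.26095328]
 [-0.01795627  0.71209721  0.70185122  0.75200813]
 [ 0.          0.          0.          1.        ]] ['pixels', 'camera_matrix', 'cam_to_world']
```

View pics/top0.png

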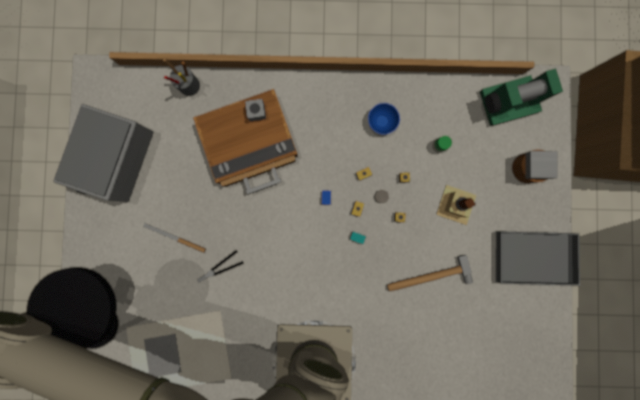

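View pics/scene0.png

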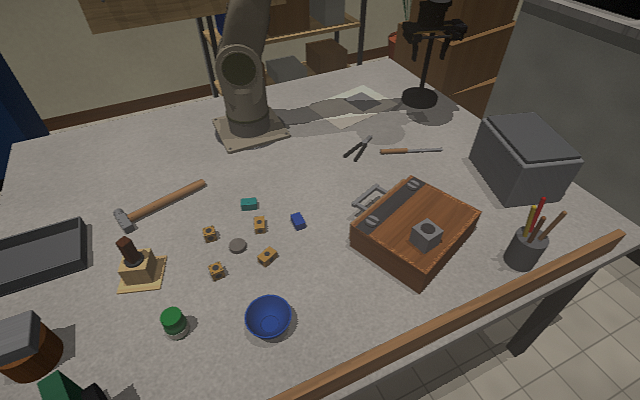

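```bash
cat >> h.py <<'E'
def load(f):
    d=np.load(f); return {k:d[k] for k in d.files}
def ctw(c):
    return c['cam_to_world'] if 'cam_to_world' in c else c['T']
def p2w(c,u,v,z):
    K=c['camera_matrix']; d=np.array([(u-K[0,2])/K[0,0],-(v-K[1,2])/K[1,1],-1.]); T=ctw(c)
    d=T[:3,:3]@d; o=T[:3,3]; return o+d*(z-o[2])/d[2]
def w2p(c,P):
    K=c['camera_matrix'];T=ctw(c); q=(np.atleast_2d(P)-T[:3,3])@T[:3,:3]
    return np.c_[K[0,2]+K[0,0]*q[:,0]/-q[:,2], K[1,2]-K[1,1]*q[:,1]/-q[:,2]]
def wrist(f):
    s=r.read_state(); c=r.camera('wrist'); T=np.eye(4); T[:3,:3]=R.from_quat(s['eef_rot']).as_matrix(); T[:3,3]=s['ee_pos']
    c['T']=T@c['hand_eye']; cv2.imwrite(f,c['pixels'][:,:,::-1]); np.savez(f[:-4]+'.npz',**c); return c
def crop(f,u0,v0,u1,v1,k):
    return cv2.resize(cv2.imread(f)[v0:v1,u0:u1],None,fx=k,fy=k,interpolation=cv2.INTER_CUBIC)
E
python3 - <<'E'
from h import *
a=crop('pics/top0.png',300,150,500,250,4)
b=crop('pics/scene0.png',190,180,330,290,3)
b2=crop('pics/scene0.png',340,170,480,280,3)
b=np.hstack([b,b2])[:, :800]
m=np.zeros((600,800,3),np.uint8)
m[:250]=cv2.resize(a,(500,250)).repeat(1,0) if 0 else 0
m=np.zeros((600,800,3),np.uint8); m[:320,:640]=cv2.resize(a,(640,320)); b=cv2.resize(b,None,fx=.83,fy=.83); m[325:325+b.shape[0],:b.shape[1]]=b[:275,:800]
cv2.imwrite('pics/m.png',m)
c=load('pics/top0.npz')
for n,u,v,z in [('cas1',363,173,.024),('cub1',405,177,.03),('cas2',357,209,.024),('cub2',400,217,.03),('char',381,197,.014),('driver',465,204,.13),('cabFL',216,185,.08),('cabFR',297,156,.08),('cabBL',196,117,.08),('cabBR',274,92,.08),('sL',223,168,.09),('sR',282,147,.09),('handle',263,183,.06)]:
    print(n,p2w(c,u,v,z).round(3))
E
```

```text
cas1 [ 0.588 -0.142  0.024]
cub1 [ 0.578 -0.271  0.03 ]
cas2 [ 0.475 -0.125  0.024]
cub2 [ 0.454 -0.257  0.03 ]
char [ 0.515 -0.2    0.014]
driver [ 0.495 -0.424  0.13 ]
cabFL [0.536 0.302 0.08 ]
cabFR [0.629 0.063 0.08 ]
cabBL [0.74 0.37 0.08]
cabBR [0.821 0.137 0.08 ]
sL [0.586 0.281 0.09 ]
sR [0.653 0.107 0.09 ]
handle [0.547 0.164 0.06 ]
```

View pics/m.png

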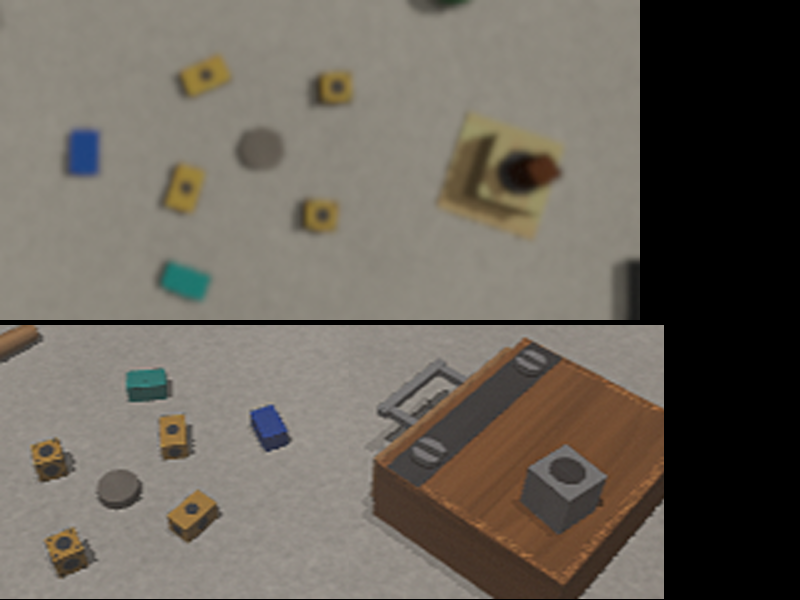

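Four brass pieces: cases at (363,173) and (357,209), cubes at (405,177) and (400,217). The decoys are blue (326,197) and turquoise (358,238), charcoal is at (381,197), and the driver stands at (458,204). Next I take the wrist camera over the cabinet, then over the driver.

```bash
cat >> h.py <<'E'
# pose: tool down, tool y axis at world angle psi (deg, mod 180)
def go(start,target):  # start/target: (pos, psi); start None -> measured
    if start is None:
        s=r.read_state(); M=R.from_quat(s['eef_rot']).as_matrix(); p=s['ee_pos']
    else: p,M=np.array(start[0]),down(start[1])
    pt=np.array(target[0]); D=down(target[1])
    rv=R.from_matrix(M.T@D).as_rotvec()
    if np.linalg.norm(rv)>np.pi/2+.05:
        D=down(target[1]+180); rv=R.from_matrix(M.T@D).as_rotvec()
    d=M.T@(pt-p)
    n=max(np.linalg.norm(d)/.05,np.degrees(np.linalg.norm(rv))/8.59)
    print('tot pos',(d/.2).round(4),'rot',(rv/np.pi).round(4),'minrows %.1f'%n,'psi now %.1f'%np.degrees(np.arctan2(M[1,1],M[0,1])))
def down(psi):
    a=np.radians(psi); y=np.array([np.cos(a),np.sin(a),0]); z=np.array([0,0,-1.]); return np.c_[np.cross(y,z),y,z]
E
python3 - <<'E'
from h import *
go(None,((.52,.2,.40),71.2)); go(((.52,.2,.40),71.2),((.45,-.40,.36),71.2))
c=r.camera('wrist'); print(c['hand_eye'],c['camera_matrix'])
E
```

```text
tot pos [-2.1413 -1.3428 -0.8889] rot [-0.0004  0.      0.0004] minrows 10.7 psi now 71.3
tot pos [-0.6355 -2.9527  0.2   ] rot [0. 0. 0.] minrows 12.1 psi now 71.2
[[ 8.18711270e-04  9.55727269e-01  2.94252812e-01  8.07549769e-02]
 [ 9.99999346e-01 -1.01728534e-03  5.21784656e-04  1.19110134e-04]
 [ 7.98022894e-04  2.94252192e-01 -9.55727477e-01 -1.61020081e-01]
 [ 0.00000000e+00  0.00000000e+00  0.00000000e+00  1.00000000e+00]] [[284.19158733   0.         323.23509557]
 [  0.         284.19158733 195.77980919]
 [  0.           0.           1.        ]]
```

Call:
{"api": "play_rows", "payload": {
  "claw": [0,0,0,0,0,0,0,0],
  "delta_pos": [
    [-0.134,-0.084,-0.0556],
    [-0.134,-0.084,-0.0556],
    [-0.134,-0.084,-0.0556],
    [-0.134,-0.084,-0.0556],
    [-0.134,-0.084,-0.0556],
    [-0.134,-0.084,-0.0556],
    [-0.134,-0.084,-0.0556],
    [-0.134,-0.084,-0.0556]
  ],
  "delta_rot": [
    [0,0,0],
    [0,0,0],
    [0,0,0],
    [0,0,0],
    [0,0,0],
    [0,0,0],
    [0,0,0],
    [0,0,0]
  ]
}}

```text
time: 0.95
ee_pos: [0.3611, 0.3946, 0.3118]
eef_rot: [0.163, 0.987, -0.0, -0.0]
ft_force: [0.8, 0.3, 0.3]
width: 0.087
grip_force: 0.0
```

Call:
{"api": "play_rows", "payload": {
  "claw": [0,0,0,0,0,0,0,0],
  "delta_pos": [
    [-0.134,-0.084,-0.0556],
    [-0.134,-0.084,-0.0556],
    [-0.134,-0.084,-0.0556],
    [-0.134,-0.084,-0.0556],
    [-0.134,-0.084,-0.0556],
    [-0.134,-0.084,-0.0556],
    [-0.134,-0.084,-0.0556],
    [-0.134,-0.084,-0.0556]
  ],
  "delta_rot": [
    [0,0,0],
    [0,0,0],
    [0,0,0],
    [0,0,0],
    [0,0,0],
    [0,0,0],
    [0,0,0],
    [0,0,0]
  ]
}}

```text
time: 1.75
ee_pos: [0.521, 0.1986, 0.4008]
eef_rot: [0.163, 0.987, -0.0, -0.0]
ft_force: [0.1, 1.0, -0.4]
width: 0.0868
grip_force: 0.0
```

Run:
```python
from h import *
wrist('pics/w1.png'); s=r.read_state(); print(s['ee_pos'],s['time'],abs(s['joint_vel']).max()); go(None,((.45,-.40,.36),71.2))
```

```text
[0.52413238 0.19331459 0.40235064] 1.8 0.11532893327791291
tot pos [-0.6193 -2.9246  0.215 ] rot [-0.0001  0.001  -0.0016] minrows 12.0 psi now 70.9
```

View pics/w1.png

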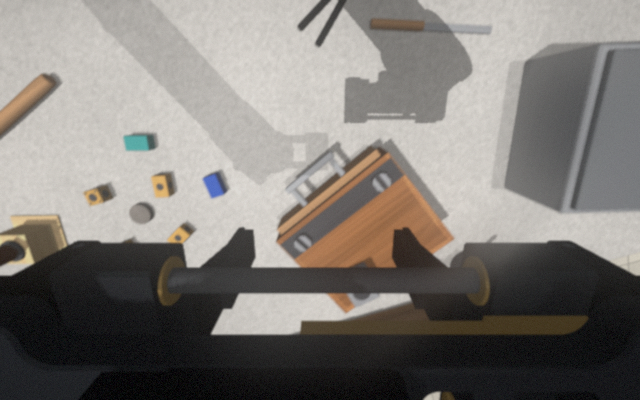

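Run:
```python
from h import *
print(r.read_state()['joint_positions'].round(2))
go(None,((.64,.19,.27),111.3));
```

```text
[-0.71  0.15  0.32  1.32 -0.04  1.67  0.84]
tot pos [-0.5508  0.1741  0.6634] rot [-0.0005  0.0009 -0.2244] minrows 4.7 psi now 70.9
```

Call:
{"api": "play_rows", "payload": {
  "claw": [0,0,0,0,0,0,0,0],
  "delta_pos": [
    [-0.1836,0.058,0.1],
    [-0.1836,0.058,0.1],
    [-0.1836,0.058,0.1],
    [0,0,0.0727],
    [0,0,0.0727],
    [0,0,0.0727],
    [0,0,0.0727],
    [0,0,0.0727]
  ],
  "delta_rot": [
    [0,0,0],
    [0,0,0],
    [0,0,0],
    [0,0,-0.0449],
    [0,0,-0.0449],
    [0,0,-0.0449],
    [0,0,-0.0449],
    [0,0,-0.0449]
  ]
}}

```text
time: 2.6
ee_pos: [0.6357, 0.1975, 0.2667]
eef_rot: [-0.191, 0.982, -0.0, -0.0]
ft_force: [0.1, -1.3, -0.1]
width: 0.0871
grip_force: 0.0
```

Call:
{"api": "play_rows", "payload": {
  "claw": [0,0],
  "delta_pos": [
    [0,0,0],
    [0,0,0]
  ],
  "delta_rot": [
    [0,0,0],
    [0,0,0]
  ]
}}

```text
time: 2.8
ee_pos: [0.6358, 0.1974, 0.2679]
eef_rot: [-0.186, 0.983, 0.0, -0.0]
ft_force: [0.2, -0.3, 0.2]
width: 0.0871
grip_force: 0.0
```

Run:
```python
from h import *
c=wrist('pics/w2.png'); s=r.read_state(); print(s['ee_pos'],s['joint_positions'].round(2),abs(s['joint_vel']).max())
p=w2p(c,[[.586,.281,.09],[.653,.107,.09],[.547,.164,.056]]); print(p)
m=[]
for u,v in p[:2]:
    u,v=int(u),int(v); u=min(max(u,40),600);v=min(max(v,30),370)
    print(u,v); m.append(crop('pics/w2.png',u-40,v-30,u+40,v+30,5))
f=cv2.imread('pics/w2.png'); f=cv2.resize(f,(400,250)); z=np.zeros((250,800,3),np.uint8); z[:,:400]=f
cv2.imwrite('pics/w2m.png',np.vstack([np.hstack(m),z]))
```

```text
[0.63610235 0.19739628 0.26846859] [-0.53  0.41  0.23  1.28 -0.09  1.46  1.64] 0.012641907912550718
[[402.99293282 164.91065818]
 [248.45830101 163.74517902]
 [324.61729777  96.643253  ]]
402 164
248 163
```

View pics/w2m.png

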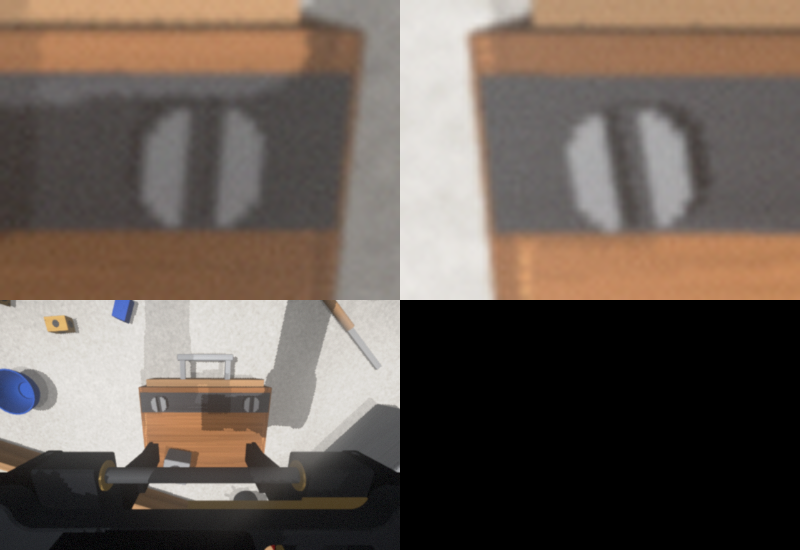

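Run:
```python
from h import *
c=load('pics/w2.npz')
L=p2w(c,402.6,167.6,.091);Rr=p2w(c,254.4,166.6,.091);CL=p2w(c,434.4,140.6,.08);CR=p2w(c,222,139.6,.08)
print(L,Rr,np.linalg.norm(L-Rr),CL,CR,np.linalg.norm(CL-CR))
for a,b in((L,Rr),(CL,CR)): d=a-b; print(np.degrees(np.arctan2(d[1],d[0])))
m=(L+Rr)/2; mc=(CL+CR)/2; print('cab', m,mc,np.linalg.norm((m-mc)[:2]))
for o,q1,q2 in((362,(207,110),(198,225)),(128+0,(620,108),(648,232))):
    f=lambda q:p2w(c,o+q[0]/5,(134 if o==362 else 133)+q[1]/5,.091)
    d=f(q2)-f(q1); print('slot',np.degrees(np.arctan2(d[1],d[0])))
go(None,((.636,.197,.36),111.3)); go(((.636,.197,.36),111.3),((.50,-.41,.36),71.2))
```

```text
[0.58905743 0.28168002 0.091     ] [0.65343903 0.11487158 0.091     ] 0.17880169321588119 [0.54594767 0.30654317 0.08      ] [0.63912145 0.0666872  0.08      ] 0.25731739556279853
111.10465775487286
111.2290177278208
cab [0.62124823 0.1982758  0.091     ] [0.59253456 0.18661518 0.08      ] 0.030991043530540822
slot 21.763400228486756
slot 30.133570001331663
tot pos [ 0.0009 -0.0016 -0.4577] rot [0.     0.0002 0.0009] minrows 1.8 psi now 111.5
tot pos [ 1.736  -2.5807  0.    ] rot [0.     0.     0.2228] minrows 12.4 psi now 111.3
```

Call:
{"api": "play_rows", "payload": {
  "claw": [0,0,0,0,0],
  "delta_pos": [
    [0,0,-0.092],
    [0,0,-0.092],
    [0,0,-0.092],
    [0,0,-0.092],
    [0,0,-0.092]
  ],
  "delta_rot": [
    [0,0,0.0446],
    [0,0,0.0446],
    [0,0,0.0446],
    [0,0,0.0446],
    [0,0,0.0446]
  ]
}}

```text
time: 3.35
ee_pos: [0.636, 0.1975, 0.3618]
eef_rot: [0.165, 0.986, 0.0, 0.001]
ft_force: [0.4, 0.2, -0.5]
width: 0.0868
grip_force: 0.0
```

Call:
{"api": "play_rows", "payload": {
  "claw": [0,0,0,0,0,0,0,0],
  "delta_pos": [
    [-0.031,-0.203,0],
    [-0.031,-0.203,0],
    [-0.031,-0.203,0],
    [-0.031,-0.203,0],
    [-0.031,-0.203,0],
    [-0.031,-0.203,0],
    [-0.031,-0.203,0],
    [-0.031,-0.203,0]
  ],
  "delta_rot": [
    [0,0,0],
    [0,0,0],
    [0,0,0],
    [0,0,0],
    [0,0,0],
    [0,0,0],
    [0,0,0],
    [0,0,0]
  ]
}}

```text
time: 4.15
ee_pos: [0.5798, -0.1281, 0.3611]
eef_rot: [0.162, 0.987, 0.0, 0.001]
ft_force: [0.1, -0.2, 0.3]
width: 0.0868
grip_force: 0.0
```

Call:
{"api": "play_rows", "payload": {
  "claw": [0,0,0,0,0,0,0,0],
  "delta_pos": [
    [-0.031,-0.203,0],
    [-0.031,-0.203,0],
    [-0.031,-0.203,0],
    [-0.031,-0.203,0],
    [-0.031,-0.203,0],
    [-0.031,-0.203,0],
    [-0.031,-0.203,0],
    [-0.031,-0.203,0]
  ],
  "delta_rot": [
    [0,0,0],
    [0,0,0],
    [0,0,0],
    [0,0,0],
    [0,0,0],
    [0,0,0],
    [0,0,0],
    [0,0,0]
  ]
}}

```text
time: 4.95
ee_pos: [0.5244, -0.4516, 0.3609]
eef_rot: [0.161, 0.987, -0.0, 0.001]
ft_force: [1.8, -0.4, 0.2]
width: 0.0867
grip_force: 0.0
```

Call:
{"api": "play_rows", "payload": {
  "claw": [0,0],
  "delta_pos": [
    [0,0,0],
    [0,0,0]
  ],
  "delta_rot": [
    [0,0,0],
    [0,0,0]
  ]
}}

```text
time: 5.15
ee_pos: [0.524, -0.4512, 0.3602]
eef_rot: [0.162, 0.987, -0.0, 0.0]
ft_force: [0.0, 0.9, 0.3]
width: 0.0873
grip_force: 0.0
```

Run:
```python
from h import *
c=wrist('pics/w3.png'); s=r.read_state(); print(s['ee_pos'],s['joint_positions'].round(2),abs(s['joint_vel']).max())
p=w2p(c,[[.496,-.44,.13],[.496,-.44,.06]]); print(p)
u,v=p[1].astype(int); print(u,v)
cv2.imwrite('pics/w3m.png',np.hstack([crop('pics/w3.png',max(u-60,0),max(v-60,0),u+60,v+60,4),cv2.resize(cv2.imread('pics/w3.png'),(320,200)).repeat(1,0) if 0 else np.vstack([cv2.resize(cv2.imread('pics/w3.png'),(320,200)),np.zeros((crop('pics/w3.png',max(u-60,0),max(v-60,0),u+60,v+60,4).shape[0]-200,320,3),np.uint8)])]))
```

```text
[ 0.52491913 -0.44990772  0.36036121] [ 0.28  0.52  0.63  1.02 -0.3   1.69  2.06] 0.02593443761466115
[[324.66478487 146.91001816]
 [324.51528757 141.21837363]]
324 141
```

View pics/w3m.png

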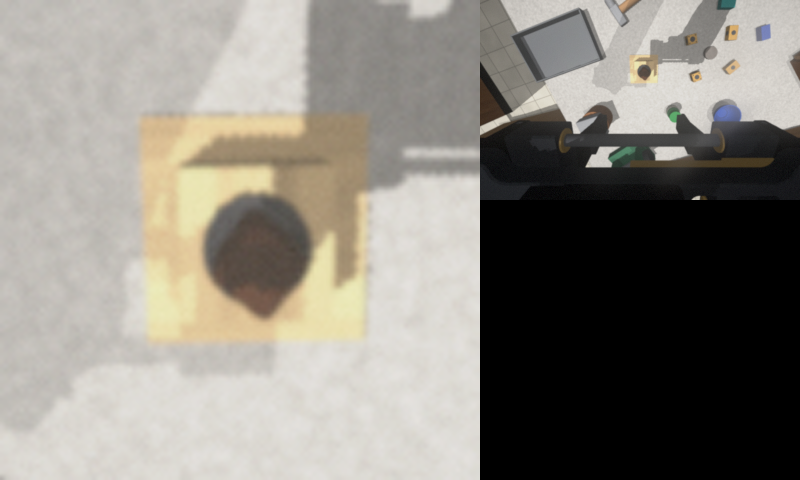

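Run:
```python
from h import *
c=load('pics/w3.npz')
print(p2w(c,328,138,.004),p2w(c,328.5,143.5,.065))
im=crop('pics/w3.png',305,120,350,170,12).astype(float)
lab=np.clip((im-10)*3.5,0,255).astype(np.uint8); cv2.imwrite('pics/w3e.png',lab)
```

```text
[ 0.49847904 -0.43407263  0.004     ] [ 0.50089474 -0.43497762  0.065     ]
```

View pics/w3e.png

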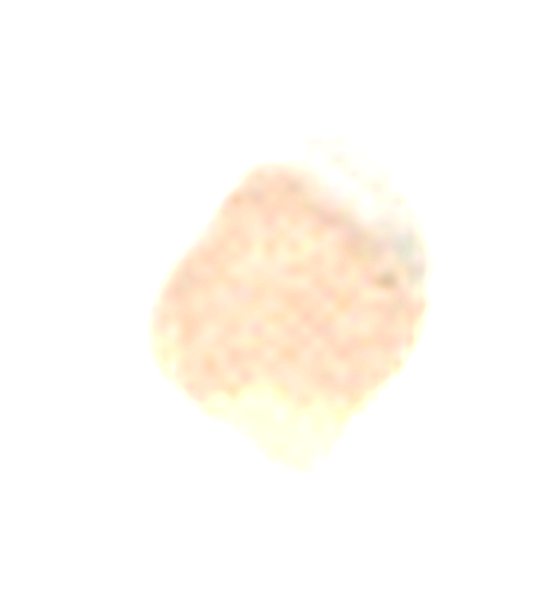

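Call:
{"api": "play_rows", "payload": {
  "claw": [0,0,0,0,0,0,0,0],
  "delta_pos": [
    [0.143,0.033,0],
    [0,0,0.133],
    [0,0,0.133],
    [0,0,0.133],
    [0,0,0.133],
    [0,0,0.133],
    [0,0,0.133],
    [0,0,0]
  ],
  "delta_rot": [
    [0,0,0],
    [0,0,0.0407],
    [0,0,0.0407],
    [0,0,0.0407],
    [0,0,0.0407],
    [0,0,0.0407],
    [0,0,0.0407],
    [0,0,0]
  ]
}}

```text
time: 6.0
ee_pos: [0.4998, -0.4316, 0.1972]
eef_rot: [0.518, 0.855, 0.001, -0.002]
ft_force: [0.3, 1.0, -0.2]
width: 0.087
grip_force: 0.0
```

Call:
{"api": "play_rows", "payload": {
  "claw": [0],
  "delta_pos": [
    [0,0,0]
  ],
  "delta_rot": [
    [0,0,0]
  ]
}}

```text
time: 6.1
ee_pos: [0.5005, -0.4338, 0.2013]
eef_rot: [0.516, 0.857, 0.0, 0.0]
ft_force: [-0.5, -1.2, 0.2]
width: 0.0872
grip_force: 0.0
```

Run:
```python
from h import *
c=wrist('pics/w4.png'); s=r.read_state(); print(s['ee_pos'],s['joint_positions'].round(2),abs(s['joint_vel']).max())
p=w2p(c,[[.5,-.4345,.13],[.5,-.4345,.065]]); print(p)
u,v=p[0].astype(int)
u0,v0=max(u-80,0),max(v-75,0); print(u0,v0)
im=crop('pics/w4.png',u0,v0,u0+160,v0+130,4); im=(255*(im/255.)**.6).astype(np.uint8)
cv2.imwrite('pics/w4m.png',im); go(None,((.5,-.4345,.088),27))
```

```text
[ 0.50047402 -0.43454327  0.20203705] [ 0.12  0.51  0.75  1.41 -0.35  1.35  1.37] 0.011863543747025742
[[322.00381251 206.44694134]
 [322.24959551 186.60302185]]
242 131
tot pos [ 0.0022 -0.0027  0.5702] rot [0.0004 0.0005 0.0047] minrows 2.3 psi now 27.9
```

View pics/w4m.png

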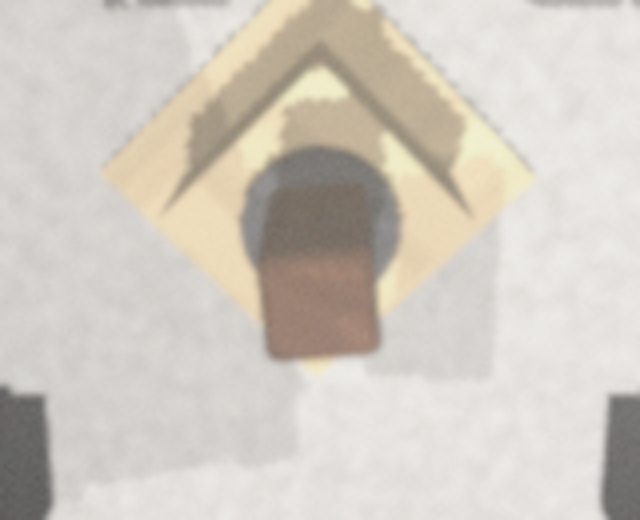

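Call:
{"api": "play_rows", "payload": {
  "claw": [0,0,0,0,1,1,1,1],
  "delta_pos": [
    [0,0,0.19],
    [0,0,0.19],
    [0,0,0.19],
    [0,0,0],
    [0,0,0],
    [0,0,0],
    [0,0,0],
    [0,0,0]
  ],
  "delta_rot": [
    [0,0,-0.02],
    [0,0,0],
    [0,0,0],
    [0,0,0],
    [0,0,0],
    [0,0,0],
    [0,0,0],
    [0,0,0]
  ],
  "squeeze": 40
}}

```text
time: 6.95
ee_pos: [0.5, -0.4355, 0.0878]
eef_rot: [0.491, 0.871, 0.0, 0.001]
ft_force: [-0.7, 0.5, -0.9]
width: 0.0627
grip_force: 0.0
```

Call:
{"api": "play_rows", "payload": {
  "claw": [1,1,1,1],
  "delta_pos": [
    [0,0,0],
    [0,0,0],
    [0,0,0],
    [0,0,0]
  ],
  "delta_rot": [
    [0,0,0],
    [0,0,0],
    [0,0,0],
    [0,0,0]
  ]
}}

```text
time: 7.35
ee_pos: [0.4994, -0.4349, 0.0861]
eef_rot: [0.491, 0.871, 0.0, -0.0]
ft_force: [-0.1, -0.3, 0.3]
width: 0.0311
grip_force: 0.0
```

Run:
```python
from h import *
s=r.read_state();print(s['ee_pos'],s['width'],s['ft_force']);go(None,((.5,-.4345,.088),30))
```

```text
[ 0.49935891 -0.43494408  0.08608257] 0.03114286049649561 [-0.05462259 -0.2814523   0.33826797]
tot pos [ 0.0002  0.0039 -0.0096] rot [-0.     -0.      0.0066] minrows 0.1 psi now 31.2
```

Call:
{"api": "play_rows", "payload": {
  "claw": [1,1,1],
  "delta_pos": [
    [0,0,0],
    [0,0,0],
    [0,0,0]
  ],
  "delta_rot": [
    [0,0,0],
    [0,0,0],
    [0,0,0]
  ]
}}

```text
time: 7.65
ee_pos: [0.4994, -0.4349, 0.0861]
eef_rot: [0.491, 0.871, 0.0, -0.0]
ft_force: [-0.1, -0.1, -0.2]
width: 0.0261
grip_force: 39.5
```

Call:
{"api": "play_rows", "payload": {
  "claw": [1,1,1,1,1,1,1,1],
  "delta_pos": [
    [0,0,-0.1],
    [0,0,-0.2],
    [0,0,-0.2],
    [0,0,-0.2],
    [0,0,-0.2],
    [0,0,-0.2],
    [0,0,-0.1],
    [0,0,0]
  ],
  "delta_rot": [
    [0,0,0],
    [0,0,0],
    [0,0,0],
    [0,0,0],
    [0,0,0],
    [0,0,0],
    [0,0,0],
    [0,0,0]
  ]
}}

```text
time: 8.45
ee_pos: [0.4998, -0.4359, 0.3292]
eef_rot: [0.491, 0.871, -0.0, 0.002]
ft_force: [0.4, -0.5, -1.9]
width: 0.0255
grip_force: 39.5
```

Call:
{"api": "play_rows", "payload": {
  "claw": [1],
  "delta_pos": [
    [0,0,0]
  ],
  "delta_rot": [
    [0,0,0]
  ]
}}

```text
time: 8.55
ee_pos: [0.4993, -0.4349, 0.3252]
eef_rot: [0.491, 0.871, 0.0, -0.0]
ft_force: [0.3, 0.3, -2.2]
width: 0.0258
grip_force: 39.5
```

Run:
```python
from h import *
c=wrist('pics/w5.png'); s=r.read_state(); print(s['ee_pos'],s['width'],s['grip_force'],s['joint_positions'].round(2))
p=s['ee_pos']; q=w2p(c,[p-[0,0,.021],p-[0,0,.073]]); print(q)
u,v=q[0].astype(int);u0,v0=u-50,v-80
im=np.hstack([crop('pics/w5.png',u0,v0,u0+100,v0+150,4)])
d=r.camera('scene'); cv2.imwrite('pics/s1.png',d['pixels'][:,:,::-1]); q=w2p(d,p-[0,0,.05])[0].astype(int); print(q)
b=crop('pics/s1.png',max(q[0]-50,0),max(0,q[1]-60),max(q[0]-50,0)+100,max(0,q[1]-60)+150,4)
h=min(im.shape[0],b.shape[0]); m=np.hstack([im[:h],b[:h]]); cv2.imwrite('pics/w5m.png',(255*(m/255.)**.6).astype(np.uint8))
```

```text
[ 0.4991591  -0.43456199  0.32438796] 0.025934701725797933 39.532117950730026 [ 0.15  0.46  0.77  1.21 -0.32  1.59  1.4 ]
[[322.97020895 228.90138082]
 [323.07185973 204.7588027 ]]
[ 94 193]
```

View pics/w5m.png

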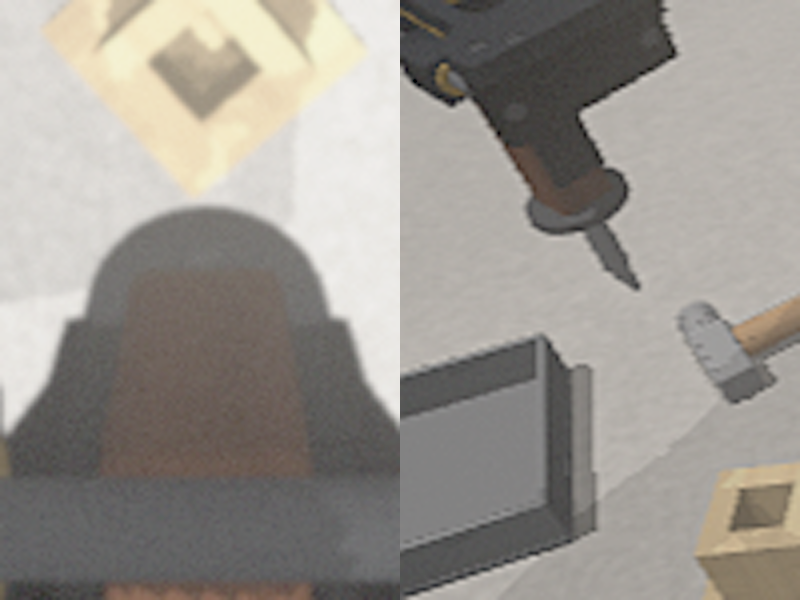

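The stand's hole shows at (323,166) and the blade's edge is seen almost end-on in the scene view, so the blade lies along tool y. I move to the right screw.

Call:
{"api": "play_rows", "payload": {
  "claw": [1,1,1,1,1,1,1,1],
  "delta_pos": [
    [0.122,0.13,0],
    [0.122,0.13,0],
    [0.122,0.13,0],
    [0.122,0.13,0],
    [0.122,0.13,0],
    [0.122,0.13,0],
    [0.122,0.13,0],
    [0.122,0.13,0]
  ],
  "delta_rot": [
    [0,0,0],
    [0,0,0],
    [0,0,0],
    [0,0,0],
    [0,0,0],
    [0,0,0],
    [0,0,0],
    [0,0,0]
  ]
}}

```text
time: 9.45
ee_pos: [0.576, -0.1584, 0.3247]
eef_rot: [0.491, 0.871, -0.0, -0.001]
ft_force: [0.7, -1.1, -1.8]
width: 0.026
grip_force: 39.5
```

Call:
{"api": "play_rows", "payload": {
  "claw": [1,1,1,1,1,1,1,1],
  "delta_pos": [
    [0.122,0.13,0],
    [0.122,0.13,0],
    [0.122,0.13,0],
    [0.122,0.13,0],
    [0.122,0.13,0],
    [0.122,0.13,0],
    [0.122,0.13,0],
    [0.122,0.13,0]
  ],
  "delta_rot": [
    [0,0,0],
    [0,0,0],
    [0,0,0],
    [0,0,0],
    [0,0,0],
    [0,0,0],
    [0,0,0],
    [0,0,0.02]
  ]
}}

```text
time: 10.25
ee_pos: [0.6528, 0.1159, 0.3245]
eef_rot: [0.518, 0.855, -0.001, -0.001]
ft_force: [0.6, -0.3, -1.8]
width: 0.0258
grip_force: 39.5
```

Call:
{"api": "play_rows", "payload": {
  "claw": [1,1,1],
  "delta_pos": [
    [0,0,0.2],
    [0,0,0.2],
    [0,0,0]
  ],
  "delta_rot": [
    [0,0,0],
    [0,0,0],
    [0,0,0]
  ]
}}

```text
time: 10.55
ee_pos: [0.6497, 0.1147, 0.2389]
eef_rot: [0.518, 0.855, -0.004, -0.004]
ft_force: [-0.5, -0.0, -1.5]
width: 0.0259
grip_force: 39.5
```

Run:
```python
from h import *
s=r.read_state();print(s['ee_pos'],s['width'],s['joint_positions'].round(2));go(None,((.6535,.115,.180),27.5));
c=load('pics/w5.npz'); print('hole',p2w(c,323.2,166,.06))
```

```text
[0.64965581 0.11467676 0.23892963] 0.025926508191688468 [-0.64  0.45  0.57  1.35 -0.24  1.42  0.4 ]
tot pos [-0.0083  0.0211  0.2944] rot [-0.0036 -0.0008  0.0007] minrows 1.2 psi now 27.6
hole [ 0.50081429 -0.43742107  0.06      ]
```

Call:
{"api": "play_rows", "payload": {
  "claw": [1,1,1,1],
  "delta_pos": [
    [0,0,0.15],
    [0,0,0.12],
    [0,0,0],
    [0,0,0]
  ],
  "delta_rot": [
    [0,0,0],
    [0,0,0],
    [0,0,0],
    [0,0,0]
  ]
}}

```text
time: 10.95
ee_pos: [0.6534, 0.1143, 0.1937]
eef_rot: [0.518, 0.855, 0.0, 0.0]
ft_force: [-0.6, -0.5, 0.2]
width: 0.0257
grip_force: 39.5
```

Run:
```python
from h import *
s=r.read_state();print(s['ee_pos'],s['width'],s['eef_rot'],s['ft_force'],abs(s['joint_vel']).max());go(None,((.6535,.115,.163),27.5));
```

```text
[0.65343224 0.11433051 0.19368649] 0.025699457576309877 [5.18199204e-01 8.55259895e-01 2.32295602e-04 2.08316738e-04] [-0.57140936 -0.50597733  0.24022709] 0.022907018541611007
tot pos [0.0028 0.0018 0.1534] rot [0.0002 0.     0.0004] minrows 0.6 psi now 27.6
```

Call:
{"api": "play_rows", "payload": {
  "claw": [1,1,1,1,1,1],
  "delta_pos": [
    [0.003,0.002,0.05],
    [0,0,0.05],
    [0,0,0.03],
    [0,0,0.02],
    [0,0,0],
    [0,0,0]
  ],
  "delta_rot": [
    [0,0,0],
    [0,0,0],
    [0,0,0],
    [0,0,0],
    [0,0,0],
    [0,0,0]
  ]
}}

```text
time: 11.55
ee_pos: [0.6532, 0.1151, 0.1623]
eef_rot: [0.518, 0.855, 0.0, 0.0]
ft_force: [0.5, 0.7, -2.2]
width: 0.0261
grip_force: 39.5
```

Run:
```python
from h import *
s=r.read_state();print(s['ee_pos'],s['width'],s['eef_rot'],s['ft_force'],s['torque']);go(None,((.6535,.115,.163),27.5));
```

```text
[0.65322    0.11514853 0.16231576] 0.02608292065569932 [5.18112179e-01 8.55312671e-01 5.64074635e-05 4.67409401e-05] [ 0.54588512  0.65431184 -2.19419831] [-0.05095037 -0.07018971  0.01886425]
tot pos [-0.0013  0.0009 -0.0034] rot [0.     0.     0.0005] minrows 0.0 psi now 27.6
```

Call:
{"api": "play_rows", "payload": {
  "claw": [1,1,1,1,1,1,1,1],
  "delta_pos": [
    [0,0,0],
    [0,0,0],
    [0,0,0],
    [0,0,0],
    [0,0,0],
    [0,0,0],
    [0,0,0],
    [0,0,0]
  ],
  "delta_rot": [
    [0,0,-0.0455],
    [0,0,-0.0455],
    [0,0,-0.0455],
    [0,0,-0.0455],
    [0,0,-0.0455],
    [0,0,-0.0455],
    [0,0,-0.0455],
    [0,0,-0.0455]
  ]
}}

```text
time: 12.35
ee_pos: [0.6533, 0.1143, 0.1625]
eef_rot: [-0.03, 1.0, -0.0, 0.0]
ft_force: [-0.2, -1.5, -2.0]
width: 0.0256
grip_force: 39.5
```

Call:
{"api": "play_rows", "payload": {
  "claw": [1,1,1,1,1,1],
  "delta_pos": [
    [0,0,0],
    [0,0,0],
    [0,0,0],
    [0,0,0],
    [0,0,0],
    [0,0,0]
  ],
  "delta_rot": [
    [0,0,-0.04],
    [0,0,-0.03],
    [0,0,-0.03],
    [0,0,-0.01],
    [0,0,0],
    [0,0,0]
  ]
}}

```text
time: 12.95
ee_pos: [0.6533, 0.1145, 0.1624]
eef_rot: [-0.197, 0.98, -0.0, 0.0]
ft_force: [0.0, -3.1, -1.4]
width: 0.0255
grip_force: 39.5
```

Run:
```python
from h import *
s=r.read_state();print(s['ee_pos'],s['width'],s['eef_rot'],s['ft_force'],s['torque']);go(None,((.6535,.115,.163),113));
```

```text
[0.65330692 0.11448688 0.16237268] 0.025542622890443574 [-1.97276467e-01  9.80347840e-01 -3.13945599e-04  1.00908772e-04] [ 1.63503329e-03 -3.10469765e+00 -1.38237279e+00] [-9.04425857e-01 -1.94468512e-04 -5.65184009e-02]
tot pos [-0.0019  0.002  -0.0031] rot [-0.0002  0.     -0.0014] minrows 0.0 psi now 112.8
```

Call:
{"api": "play_rows", "payload": {
  "claw": [1,1,1],
  "delta_pos": [
    [0,0,0],
    [0,0,0],
    [0,0,0]
  ],
  "delta_rot": [
    [0,0,-0.02],
    [0,0,0],
    [0,0,0]
  ]
}}

```text
time: 13.25
ee_pos: [0.6533, 0.1146, 0.1623]
eef_rot: [-0.228, 0.974, -0.0, 0.0]
ft_force: [-0.3, -3.5, -0.1]
width: 0.0259
grip_force: 39.5
```

Run:
```python
from h import *
s=r.read_state();print(s['ft_force'],s['torque']);go(None,((.6535,.115,.163),116));
go((s['ee_pos']+[0,0,.06],106),((.589,.2815,.2224),21.8))
```

```text
[-0.26183108 -3.48155263 -0.11502556] [-1.26444697 -0.00243884 -0.11895003]
tot pos [-0.0018  0.0011 -0.0036] rot [-0.0002  0.      0.0019] minrows 0.0 psi now 116.3
tot pos [ 7.900e-02  8.905e-01 -6.000e-04] rot [0.     0.     0.4678] minrows 9.8 psi now 106.0
```

Call:
{"api": "play_rows", "payload": {
  "claw": [1,1,1,1,1,1,1],
  "delta_pos": [
    [0,0,0],
    [0,0,0],
    [0,0,0],
    [0,0,-0.1],
    [0,0,-0.2],
    [0,0,0],
    [0,0,0]
  ],
  "delta_rot": [
    [0,0,0.03],
    [0,0,0.027],
    [0,0,0],
    [0,0,0],
    [0,0,0],
    [0,0,0],
    [0,0,0]
  ]
}}

```text
time: 13.95
ee_pos: [0.6535, 0.1159, 0.223]
eef_rot: [-0.142, 0.99, 0.001, 0.001]
ft_force: [0.0, -0.2, -3.0]
width: 0.026
grip_force: 39.5
```

Call:
{"api": "play_rows", "payload": {
  "claw": [1,1,1,1,1,1],
  "delta_pos": [
    [0.016,0.178,0],
    [0.016,0.178,0],
    [0.016,0.178,0],
    [0.016,0.178,0],
    [0.016,0.178,0],
    [0,0,0]
  ],
  "delta_rot": [
    [0,0,0],
    [0,0,0],
    [0,0,0],
    [0,0,0],
    [0,0,0],
    [0,0,0.0278]
  ]
}}

```text
time: 14.55
ee_pos: [0.5839, 0.2887, 0.2201]
eef_rot: [-0.103, 0.995, 0.001, -0.002]
ft_force: [-0.5, 0.9, -2.1]
width: 0.0256
grip_force: 39.5
```

Call:
{"api": "play_rows", "payload": {
  "claw": [1,1,1,1,1,1,1,1],
  "delta_pos": [
    [0,0,0],
    [0,0,0],
    [0,0,0],
    [0,0,0],
    [0,0,0],
    [0,0,0],
    [0,0,0],
    [0,0,0]
  ],
  "delta_rot": [
    [0,0,0.044],
    [0,0,0.044],
    [0,0,0.044],
    [0,0,0.044],
    [0,0,0.044],
    [0,0,0.044],
    [0,0,0.044],
    [0,0,0.044]
  ]
}}

```text
time: 15.35
ee_pos: [0.5871, 0.2818, 0.2205]
eef_rot: [0.441, 0.897, -0.001, -0.001]
ft_force: [0.4, -0.3, -2.5]
width: 0.0259
grip_force: 39.5
```

Call:
{"api": "play_rows", "payload": {
  "claw": [1,1,1,1,1],
  "delta_pos": [
    [0,0,0],
    [0,0,0],
    [0,0,0.15],
    [0,0,0],
    [0,0,0]
  ],
  "delta_rot": [
    [0,0,0.044],
    [0,0,0.044],
    [0,0,0],
    [0,0,0],
    [0,0,0]
  ]
}}

```text
time: 15.85
ee_pos: [0.5871, 0.2816, 0.1912]
eef_rot: [0.558, 0.83, -0.001, -0.001]
ft_force: [-0.4, -0.1, -1.6]
width: 0.0259
grip_force: 39.5
```

Run:
```python
from h import *
s=r.read_state();print(s['ee_pos'],s['ft_force'],s['torque']);go(None,((.589,.2815,.163),21.8))
c=wrist('pics/w6.png')
```

```text
[0.58709843 0.28156035 0.1911665 ] [-0.35694426 -0.09268478 -1.60338766] [-0.09407625  0.03663256  0.01936716]
tot pos [-0.0038  0.0091  0.1408] rot [-0.0009  0.      0.0018] minrows 0.6 psi now 22.1
```

Correct laterally and descend.

Call:
{"api": "play_rows", "payload": {
  "claw": [1,1,1,1,1,1],
  "delta_pos": [
    [-0.003,0.007,0.05],
    [0,0,0.05],
    [0,0,0.03],
    [0,0,0.01],
    [0,0,0],
    [0,0,0]
  ],
  "delta_rot": [
    [0,0,0],
    [0,0,0],
    [0,0,0],
    [0,0,0],
    [0,0,0],
    [0,0,0]
  ]
}}

```text
time: 16.5
ee_pos: [0.5896, 0.2816, 0.1645]
eef_rot: [0.559, 0.829, 0.0, 0.0]
ft_force: [0.3, -0.2, -2.2]
width: 0.0259
grip_force: 39.5
```

Run:
```python
from h import *
s=r.read_state();print(s['ee_pos'],s['ft_force'],s['torque']);go(None,((.589,.2815,.1625),21.8))
```

```text
[0.58964729 0.28162779 0.16447318] [ 0.29817145 -0.24542338 -2.17566319] [-0.06914257  0.05008649 -0.00045521]
tot pos [ 0.0006 -0.0032  0.0099] rot [ 0.0001 -0.      0.0014] minrows 0.0 psi now 22.1
```

Call:
{"api": "play_rows", "payload": {
  "claw": [1,1,1,1,1,1,1,1],
  "delta_pos": [
    [0,0,0.01],
    [0,0,0],
    [0,0,0],
    [0,0,0],
    [0,0,0],
    [0,0,0],
    [0,0,0],
    [0,0,0]
  ],
  "delta_rot": [
    [0,0,-0.0455],
    [0,0,-0.0455],
    [0,0,-0.0455],
    [0,0,-0.0455],
    [0,0,-0.0455],
    [0,0,-0.0455],
    [0,0,-0.0455],
    [0,0,-0.0455]
  ]
}}

```text
time: 17.3
ee_pos: [0.5888, 0.282, 0.1625]
eef_rot: [0.018, 1.0, 0.0, -0.001]
ft_force: [-3.2, 0.1, -0.5]
width: 0.0259
grip_force: 39.5
```

Call:
{"api": "play_rows", "payload": {
  "claw": [1,1,1,1,1,1,1],
  "delta_pos": [
    [0,0,0],
    [0,0,0],
    [0,0,0],
    [0,0,0],
    [0,0,0],
    [0,0,0],
    [0,0,0]
  ],
  "delta_rot": [
    [0,0,-0.0455],
    [0,0,-0.0455],
    [0,0,-0.04],
    [0,0,-0.02],
    [0,0,-0.005],
    [0,0,0],
    [0,0,0]
  ]
}}

```text
time: 18.0
ee_pos: [0.589, 0.2817, 0.1623]
eef_rot: [-0.221, 0.975, 0.0, -0.0]
ft_force: [-5.7, -0.8, 1.4]
width: 0.026
grip_force: 39.5
```

Run:
```python
from h import *
s=r.read_state();print(s['ee_pos'],s['ft_force'],s['torque']);go(None,((.589,.2815,.1625),116))
```

```text
[0.58895211 0.28169349 0.16230483] [-5.74112438 -0.75214791  1.36817243] [-0.12634983  1.68906408 -0.04248585]
tot pos [ 0.0002 -0.001  -0.001 ] rot [ 0.0002 -0.0003 -0.0025] minrows 0.1 psi now 115.6
```

Call:
{"api": "play_rows", "payload": {
  "claw": [1,1,1,1],
  "delta_pos": [
    [0,0,0],
    [0,0,0],
    [0,0,0],
    [0,0,0]
  ],
  "delta_rot": [
    [0,0,-0.02],
    [0,0,0],
    [0,0,0],
    [0,0,0]
  ]
}}

```text
time: 18.4
ee_pos: [0.5889, 0.2817, 0.1623]
eef_rot: [-0.252, 0.968, 0.0, -0.001]
ft_force: [-5.8, -1.4, 2.8]
width: 0.0257
grip_force: 39.8
```

Run:
```python
from h import *
s=r.read_state();print(s['ee_pos'],s['ft_force'],s['torque']);go(None,((.589,.2815,.1625),118))
p=s['ee_pos']
go((p+[0,0,.14],109),((.4994,-.4349,.3024),31.2))
```

```text
[0.58890839 0.28167194 0.16233971] [-5.78421358 -1.36174757  2.75741968] [-0.1871743   1.84659248 -0.18453719]
tot pos [ 0.     -0.001  -0.0008] rot [ 0.0002 -0.0003  0.0064] minrows 0.1 psi now 119.1
tot pos [ 1.5896e+00 -3.2420e+00 -3.0000e-04] rot [0.     0.     0.4322] minrows 14.4 psi now 109.0
```

Call:
{"api": "play_rows", "payload": {
  "claw": [1,1,1,1,1,1,1,1],
  "delta_pos": [
    [0,0,0],
    [0,0,0],
    [0,0,0],
    [0,0,-0.1],
    [0,0,-0.2],
    [0,0,-0.2],
    [0,0,-0.2],
    [0,0,0]
  ],
  "delta_rot": [
    [0,0,0.03],
    [0,0,0.026],
    [0,0,0],
    [0,0,0],
    [0,0,0.044],
    [0,0,0.044],
    [0,0,0.044],
    [0,0,0.044]
  ]
}}

```text
time: 19.2
ee_pos: [0.5921, 0.2819, 0.3092]
eef_rot: [0.111, 0.994, 0.003, 0.005]
ft_force: [0.7, -0.0, -1.5]
width: 0.0256
grip_force: 39.8
```

Call:
{"api": "play_rows", "payload": {
  "claw": [1,1,1,1,1,1,1,1],
  "delta_pos": [
    [0,0,0],
    [0,0,0],
    [0,0,0],
    [0,0,0],
    [0,0,0],
    [0,0,0],
    [0,0,0],
    [0,0,0]
  ],
  "delta_rot": [
    [0,0,0.044],
    [0,0,0.044],
    [0,0,0.044],
    [0,0,0.044],
    [0,0,0.044],
    [0,0,0.038],
    [0,0,0],
    [0,0,0]
  ]
}}

```text
time: 20.0
ee_pos: [0.5898, 0.2814, 0.3023]
eef_rot: [0.49, 0.872, 0.0, 0.0]
ft_force: [0.2, 0.2, -2.1]
width: 0.0256
grip_force: 39.8
```

Call:
{"api": "play_rows", "payload": {
  "claw": [1,1,1,1,1,1,1,1],
  "delta_pos": [
    [-0.177,-0.14,0],
    [-0.177,-0.14,0],
    [-0.177,-0.14,0],
    [-0.177,-0.14,0],
    [-0.177,-0.14,0],
    [-0.177,-0.14,0],
    [-0.177,-0.14,0],
    [-0.177,-0.14,0]
  ],
  "delta_rot": [
    [0,0,0],
    [0,0,0],
    [0,0,0],
    [0,0,0],
    [0,0,0],
    [0,0,0],
    [0,0,0],
    [0,0,0]
  ]
}}

```text
time: 20.8
ee_pos: [0.5433, -0.0787, 0.3026]
eef_rot: [0.49, 0.872, 0.0, 0.001]
ft_force: [0.7, 0.6, -1.3]
width: 0.0259
grip_force: 39.8
```

Call:
{"api": "play_rows", "payload": {
  "claw": [1,1,1,1,1,1,1,1],
  "delta_pos": [
    [-0.177,-0.14,0],
    [-0.177,-0.14,0],
    [-0.177,-0.14,0],
    [-0.177,-0.14,0],
    [-0.177,-0.14,0],
    [-0.177,-0.14,0],
    [-0.177,-0.14,0],
    [-0.177,-0.14,0]
  ],
  "delta_rot": [
    [0,0,0],
    [0,0,0],
    [0,0,0],
    [0,0,0],
    [0,0,0],
    [0,0,0],
    [0,0,0],
    [0,0,0]
  ]
}}

```text
time: 21.6
ee_pos: [0.4976, -0.4366, 0.3022]
eef_rot: [0.49, 0.872, -0.0, 0.0]
ft_force: [0.9, -0.1, -1.7]
width: 0.026
grip_force: 39.8
```

Call:
{"api": "play_rows", "payload": {
  "claw": [1,1,1],
  "delta_pos": [
    [0,0,0],
    [0,0,0],
    [0,0,0]
  ],
  "delta_rot": [
    [0,0,0],
    [0,0,0],
    [0,0,0]
  ]
}}

```text
time: 21.9
ee_pos: [0.4985, -0.4338, 0.3021]
eef_rot: [0.491, 0.871, 0.0, 0.0]
ft_force: [0.0, -0.2, -1.3]
width: 0.0258
grip_force: 39.8
```

Run:
```python
from h import *
s=r.read_state();print(s['ee_pos'],s['ft_force'],s['torque'],s['width']);go(None,((.4994,-.4349,.17),31.2))
```

```text
[ 0.49853337 -0.43384438  0.30210388] [ 0.03512016 -0.19852784 -1.29125343] [-0.02094926 -0.07018538  0.02560893] 0.025763182966207162
tot pos [-6.900e-03  5.000e-04  6.605e-01] rot [ 0.0002 -0.0001  0.0002] minrows 2.6 psi now 31.2
```

Call:
{"api": "play_rows", "payload": {
  "claw": [1,1,1,1,1,1,1],
  "delta_pos": [
    [-0.005,0,0.16],
    [0,0,0.2],
    [0,0,0.2],
    [0,0,0.1],
    [0,0,0],
    [0,0,0],
    [0,0,0]
  ],
  "delta_rot": [
    [0,0,0],
    [0,0,0],
    [0,0,0],
    [0,0,0],
    [0,0,0],
    [0,0,0],
    [0,0,0]
  ]
}}

```text
time: 22.6
ee_pos: [0.4994, -0.4358, 0.1723]
eef_rot: [0.491, 0.871, -0.0, 0.001]
ft_force: [-0.1, 0.1, -0.9]
width: 0.0258
grip_force: 39.8
```

Run:
```python
from h import *
s=r.read_state();print(s['ee_pos'],s['ft_force'],s['torque'],s['width']);go(None,((.4994,-.4349,.0875),31.2))
```

```text
[ 0.49938324 -0.43577743  0.17226859] [-0.10276633  0.12563237 -0.89849529] [-0.05747005  0.05569632  0.00303919] 0.02576292474168005
tot pos [0.0048 0.0017 0.4238] rot [ 0.0005  0.0008 -0.0004] minrows 1.7 psi now 31.1
```

Call:
{"api": "play_rows", "payload": {
  "claw": [1,1,1,1,1,1,1],
  "delta_pos": [
    [0.003,0,0.1],
    [0,0,0.1],
    [0,0,0.1],
    [0,0,0.08],
    [0,0,0.035],
    [0,0,0],
    [0,0,0]
  ],
  "delta_rot": [
    [0,0,0],
    [0,0,0],
    [0,0,0],
    [0,0,0],
    [0,0,0],
    [0,0,0],
    [0,0,0]
  ]
}}

```text
time: 23.3
ee_pos: [0.4983, -0.4356, 0.0881]
eef_rot: [0.492, 0.871, -0.0, 0.001]
ft_force: [0.6, 0.3, -2.1]
width: 0.0262
grip_force: 39.8
```

Run:
```python
from h import *
s=r.read_state();print(s['ee_pos'],s['ft_force'],s['torque'],s['width']);go(None,((.4994,-.4349,.0875),31.2))
```

```text
[ 0.49833525 -0.43556797  0.08813393] [ 0.62650498  0.25343021 -2.0997069 ] [-0.10443675  0.01741091  0.05485086] 0.026210886586497898
tot pos [0.0001 0.0063 0.0032] rot [ 0.0001  0.0004 -0.0009] minrows 0.0 psi now 31.0
```

Call:
{"api": "play_rows", "payload": {
  "claw": [1,1,0.6,0.3,0,0,0,0],
  "delta_pos": [
    [0,0.004,0.01],
    [0,0,0],
    [0,0,0],
    [0,0,0],
    [0,0,0],
    [0,0,0],
    [0,0,0],
    [0,0,0]
  ],
  "delta_rot": [
    [0,0,0],
    [0,0,0],
    [0,0,0],
    [0,0,0],
    [0,0,0],
    [0,0,0],
    [0,0,0],
    [0,0,0]
  ]
}}

```text
time: 24.1
ee_pos: [0.4987, -0.4347, 0.0851]
eef_rot: [0.492, 0.871, 0.0, -0.0]
ft_force: [0.3, -0.3, 0.3]
width: 0.0658
grip_force: 0.0
```

Call:
{"api": "play_rows", "payload": {
  "claw": [0,0,0,0,0,0,0,0],
  "delta_pos": [
    [0,0,-0.1],
    [0,0,-0.2],
    [0,0,-0.2],
    [0,0,-0.2],
    [0,0,-0.2],
    [0,0,-0.15],
    [0,0,0],
    [0,0,0]
  ],
  "delta_rot": [
    [0,0,0],
    [0,0,0],
    [0,0,0],
    [0,0,0],
    [0,0,0],
    [0,0,0],
    [0,0,0],
    [0,0,0]
  ]
}}

```text
time: 24.9
ee_pos: [0.4987, -0.4349, 0.2953]
eef_rot: [0.492, 0.871, 0.0, 0.0]
ft_force: [0.4, 0.6, 0.0]
width: 0.087
grip_force: 0.0
```

Run:
```python
from h import *
s=r.read_state();print(s['ee_pos'],s['width'])
c=wrist('pics/w7.png'); q=w2p(c,[[.4994,-.4349,.13],[.4994,-.4349,.06]]); print(q)
a=np.radians(21.2);C=np.array([np.cos(a),np.sin(a),0]);o=np.array([.592,.187,0])
w2=load('pics/w2.npz'); g=cv2.cvtColor(w2['pixels'],cv2.COLOR_RGB2GRAY)
print(p2w(w2,331,91,.062), [ (p2w(w2,331,91,.062)-o)@C, (p2w(w2,331,91,.062)-o)@np.array([-C[1],C[0],0])])
u0=int(w2p(w2,o-C*.05+[0,0,.06])[0,0]); print(u0,[(v,int(g[v,u0-8:u0+8].mean())) for v in range(78,130)])
v=91; print([(u,int(g[v-1:v+2,u].mean())) for u in list(range(280,296,2))+list(range(366,384,2))])
for t in(.05,.055,.06): print(t,w2p(w2,o-C*t+[0,0,.062]))
u,v=q[0].astype(int)
im=crop('pics/w7.png',u-70,v-90,u+70,v+50,4); cv2.imwrite('pics/w7m.png',im)
go(None,((.54,.167,.30),21.2))
```

```text
[ 0.49872766 -0.4349097   0.29532565] 0.08696938030645812
[[323.49794213 179.98568686]
 [323.46299616 168.01087589]]
[0.5383679  0.16888599 0.062     ] [np.float64(-0.0565529490434489), np.float64(0.002506562811672261)]
328 [(78, 225), (79, 224), (80, 223), (81, 222), (82, 223), (83, 222), (84, 215), (85, 199), (86, 177), (87, 182), (88, 194), (89, 199), (90, 201), (91, 205), (92, 207), (93, 205), (94, 199), (95, 180), (96, 150), (97, 141), (98, 157), (99, 190), (100, 214), (101, 221), (102, 222), (103, 222), (104, 222), (105, 223), (106, 224), (107, 224), (108, 224), (109, 223), (110, 221), (111, 215), (112, 208), (113, 205), (114, 203), (115, 201), (116, 197), (117, 197), (118, 196), (119, 196), (120, 197), (121, 196), (122, 196), (123, 186), (124, 151), (125, 111), (126, 103), (127, 132), (128, 150), (129, 156)]
[(280, 203), (282, 190), (284, 173), (286, 180), (288, 181), (290, 179), (292, 180), (294, 179), (366, 197), (368, 198), (370, 197), (372, 176), (374, 180), (376, 164), (378, 181), (380, 215), (382, 222)]
0.05 [[328.8750135   96.70460599]]
0.055 [[328.92004073  92.3491016 ]]
0.06 [[328.96545216  87.95643305]]
tot pos [ 2.4694  1.7286 -0.0265] rot [-0.0001 -0.0003  0.0547] minrows 12.1 psi now 31.1
```

Call:
{"api": "play_rows", "payload": {
  "claw": [0,0,0,0,0,0,0,0],
  "delta_pos": [
    [0.154,0.108,0],
    [0.154,0.108,0],
    [0.154,0.108,0],
    [0.154,0.108,0],
    [0.154,0.108,0],
    [0.154,0.108,0],
    [0.154,0.108,0],
    [0.154,0.108,0]
  ],
  "delta_rot": [
    [0,0,0],
    [0,0,0],
    [0,0,0],
    [0,0,0],
    [0,0,0],
    [0,0,0],
    [0,0,0],
    [0,0,0]
  ]
}}

```text
time: 25.75
ee_pos: [0.519, -0.1325, 0.2938]
eef_rot: [0.492, 0.871, -0.0, -0.001]
ft_force: [-0.1, -0.5, 0.4]
width: 0.0868
grip_force: 0.0
```

Call:
{"api": "play_rows", "payload": {
  "claw": [0.2,0.4,0.6,0.6,0.6,0.6,0.6,0.6],
  "delta_pos": [
    [0.154,0.108,0],
    [0.154,0.108,0],
    [0.154,0.108,0],
    [0.154,0.108,0],
    [0.154,0.108,0],
    [0.154,0.108,0],
    [0.154,0.108,0],
    [0.154,0.108,0]
  ],
  "delta_rot": [
    [0,0,0],
    [0,0,0],
    [0,0,0],
    [0,0,0],
    [0,0,0],
    [0,0,0],
    [0,0,0],
    [0,0,0]
  ]
}}

```text
time: 26.55
ee_pos: [0.5398, 0.1673, 0.2936]
eef_rot: [0.492, 0.871, -0.001, -0.001]
ft_force: [2.0, -0.6, 0.5]
width: 0.0368
grip_force: 0.0
```

Call:
{"api": "play_rows", "payload": {
  "claw": [0.6,0.6,0.6,0.6,0.6,0.6],
  "delta_pos": [
    [0,0,0],
    [0,0,0],
    [0,0,0.2],
    [0,0,0.2],
    [0,0,0.2],
    [0,0,0]
  ],
  "delta_rot": [
    [0,0,0.0275],
    [0,0,0.0275],
    [0,0,0],
    [0,0,0],
    [0,0,0],
    [0,0,0]
  ]
}}

```text
time: 27.15
ee_pos: [0.5367, 0.1647, 0.169]
eef_rot: [0.565, 0.825, -0.005, -0.003]
ft_force: [-0.3, 0.0, -0.1]
width: 0.0345
grip_force: 0.0
```

Call:
{"api": "play_rows", "payload": {
  "claw": [0.6,0.6],
  "delta_pos": [
    [0,0,0],
    [0,0,0]
  ],
  "delta_rot": [
    [0,0,0],
    [0,0,0]
  ]
}}

```text
time: 27.35
ee_pos: [0.5416, 0.1661, 0.1772]
eef_rot: [0.565, 0.825, 0.001, 0.001]
ft_force: [0.5, 0.3, 0.7]
width: 0.0348
grip_force: 0.0
```

Run:
```python
from h import *
s=r.read_state();print(s['ee_pos'],s['width'])
c=wrist('pics/w8.png')
go(None,((.5393,.1666,.038),21.2))
im=np.vstack([cv2.resize(cv2.imread('pics/w8.png'),(640,400))]); cv2.imwrite('pics/w8m.png',im)
```

```text
[0.54157855 0.16608745 0.17718843] 0.03483365389469873
tot pos [ 0.0063 -0.0124  0.6963] rot [ 0.001  -0.0001 -0.0003] minrows 2.8 psi now 21.1
```

View pics/w8m.png

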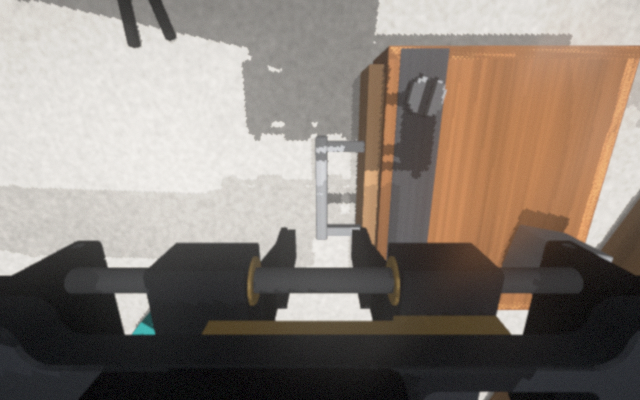

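Run:
```python
from h import *
c=load('pics/w8.npz')
g=cv2.cvtColor(c['pixels'],cv2.COLOR_RGB2GRAY)
q=w2p(c,[.589,.2815,.091])[0]; print(q)
u,v=q.round().astype(int); 
n=41; st=np.linspace(-.014,.014,n)
X,Y=np.meshgrid(st,st); P=np.c_[(X+.589).ravel(),(Y+.2815).ravel(),np.full(n*n,.091)]
uv=w2p(c,P).astype(np.float32); im=cv2.remap(g,uv[:,0].reshape(n,n),uv[:,1].reshape(n,n),cv2.INTER_LINEAR).astype(float)
for y in range(n-1,-1,-3): print(' '.join('%3d'%v for v in im[y,::2]))
```

```text
[427.15901469  96.04225787]
 92  89  92 103 102 104 101  92  90  80  75  90 145 173 164 123 120 141 144 145 149
 87  75  98 163 180 166 107  85  74  74  75  83 111 128 126 124 139 152 141 144 146
 93 145 166 178 185 164  97  75  75  73  72  78  98 122 124 124 143 169 170 162 147
 89 151 174 137 128 125  96  75  75  70  67  77  90 116 122 124 124 132 172 175 148
116 124 127 126 125 121 105  76  75  73  67  74  85 115 123 121 121 125 163 181 153
115 122 123 125 123 123 113  81  72  73  73  73  83 107 123 123 122 126 154 173 157
113 126 125 125 125 123 116  85  72  74  72  70  76 100 121 120 120 122 122 142 151
103 126 125 124 122 124 119  92  73  74  72  69  74  94 119 123 122 123 124 131 140
 98 121 124 125 125 127 123 101  74  71  70  68  73  89 114 124 124 121 121 123 118
 88 118 125 123 125 125 124 110  78  71  70  66  71  81 107 118 123 122 122 123 118
 84 110 123 123 126 124 122 114  83  74  73  72  74  78 101 121 123 123 119 112 103
 78 106 125 125 125 123 123 116  90  72  69  73  70  78  94 118 123 122 122 114 104
 66  73  87 107 123 124 124 121  98  75  71  72  69  75  86 115 121 112  91  89  93
 66  65  72  86 106 110 121 124 107  77  72  72  65  69  76  87  89  82  72  71  80
```

Call:
{"api": "play_rows", "payload": {
  "claw": [0.6,0.6,0.6,0.6,0.6,0.6],
  "delta_pos": [
    [0.005,-0.008,0.17],
    [0,0,0.18],
    [0,0,0.18],
    [0,0,0.15],
    [0,0,0],
    [0,0,0]
  ],
  "delta_rot": [
    [0,0,0],
    [0,0,0],
    [0,0,0],
    [0,0,0],
    [0,0,0],
    [0,0,0]
  ]
}}

```text
time: 28.0
ee_pos: [0.5397, 0.1664, 0.0408]
eef_rot: [0.565, 0.825, 0.001, 0.0]
ft_force: [1.0, 0.5, 0.8]
width: 0.0346
grip_force: 0.0
```

Run:
```python
from h import *
s=r.read_state();print(s['ee_pos'],s['width'],s['ft_force'])
go(None,((.5393,.1666,.038),21.2))
```

```text
[0.53973071 0.16639028 0.04082724] 0.034640003375423396 [1.02851447 0.4705772  0.8491819 ]
tot pos [ 0.0018 -0.0017  0.0141] rot [ 0.0005 -0.     -0.0003] minrows 0.1 psi now 21.1
```

Call:
{"api": "play_rows", "payload": {
  "claw": [1,1,1,1,1],
  "delta_pos": [
    [0,0,0.01],
    [0,0,0],
    [0,0,0],
    [0,0,0],
    [0,0,0]
  ],
  "delta_rot": [
    [0,0,0],
    [0,0,0],
    [0,0,0],
    [0,0,0],
    [0,0,0]
  ],
  "squeeze": 20
}}

```text
time: 28.5
ee_pos: [0.5392, 0.1664, 0.038]
eef_rot: [0.565, 0.825, 0.001, 0.0]
ft_force: [-1.6, -0.5, 6.3]
width: 0.0118
grip_force: 20.0
```

Call:
{"api": "play_rows", "payload": {
  "claw": [1,1,1,1,1,1,1,1],
  "delta_pos": [
    [0,-0.05,0],
    [0,-0.1,0],
    [0,-0.1,0],
    [0,-0.1,0],
    [0,-0.1,0],
    [0,-0.1,0],
    [0,-0.03,0],
    [0,0,0]
  ],
  "delta_rot": [
    [0,0,0],
    [0,0,0],
    [0,0,0],
    [0,0,0],
    [0,0,0],
    [0,0,0],
    [0,0,0],
    [0,0,0]
  ]
}}

```text
time: 29.3
ee_pos: [0.43, 0.1239, 0.0379]
eef_rot: [0.565, 0.825, 0.001, -0.0]
ft_force: [-1.1, -2.0, 8.8]
width: 0.0121
grip_force: 20.0
```

Run:
```python
from h import *
s=r.read_state();print(s['ee_pos'],s['width'],s['ft_force'],np.linalg.norm((s['ee_pos']-[.5393,.1666,0])[:2]))
```

```text
[0.43002907 0.12392025 0.03785262] 0.012125574459808828 [-1.07080749 -2.01384251  8.81785549] 0.11731025968846262
```

Call:
{"api": "play_rows", "payload": {
  "claw": [1,1,1,1],
  "delta_pos": [
    [0,-0.02,0],
    [0,-0.01,0],
    [0,0,0],
    [0,0,0]
  ],
  "delta_rot": [
    [0,0,0],
    [0,0,0],
    [0,0,0],
    [0,0,0]
  ]
}}

```text
time: 29.7
ee_pos: [0.4277, 0.123, 0.0379]
eef_rot: [0.565, 0.825, 0.003, 0.002]
ft_force: [14.1, 2.9, -7.6]
width: 0.0119
grip_force: 20.0
```

Run:
```python
from h import *
s=r.read_state();print(s['ee_pos'],s['width'],s['ft_force'],np.linalg.norm((s['ee_pos']-[.5393,.1666,0])[:2]),s['joint_positions'].round(2))
go((s['ee_pos']*[1,1,0]+[0,0,.2],21.1),((.54,-.2,.36),71.2))
```

```text
[0.42771271 0.12296975 0.03790084] 0.011857251641836873 [14.07961635  2.87731673 -7.59619058] 0.1198136939899061 [-0.8   0.14  0.45  2.14 -0.08  0.87  0.06]
tot pos [-1.7087 -0.0575 -0.8   ] rot [ 0.      0.     -0.2783] minrows 7.6 psi now 21.1
```

Call:
{"api": "play_rows", "payload": {
  "claw": [0.6,0.6,0.6,0.6,0.6,0.6,0.5,0],
  "delta_pos": [
    [0,0.02,0],
    [0,0,0],
    [0,0,0],
    [0,0,-0.2],
    [0,0,-0.2],
    [0,0,-0.2],
    [0,0,-0.2],
    [0,0,0]
  ],
  "delta_rot": [
    [0,0,0],
    [0,0,0],
    [0,0,0],
    [0,0,0],
    [0,0,0],
    [0,0,0],
    [0,0,0],
    [0,0,0]
  ]
}}

```text
time: 30.5
ee_pos: [0.4307, 0.1243, 0.2018]
eef_rot: [0.565, 0.825, 0.003, 0.001]
ft_force: [1.0, -0.2, -0.7]
width: 0.0441
grip_force: 0.0
```

Call:
{"api": "play_rows", "payload": {
  "claw": [0,0,0,0,0,0,0,0],
  "delta_pos": [
    [-0.21,0,-0.1],
    [-0.21,0,-0.1],
    [-0.21,0,-0.1],
    [-0.21,0,-0.1],
    [-0.21,0,-0.1],
    [-0.21,0,-0.1],
    [-0.21,0,-0.1],
    [-0.21,0,-0.1]
  ],
  "delta_rot": [
    [0,0,0],
    [0,0,0],
    [0,0,0],
    [0,0,0],
    [0,0,0],
    [0,0,0],
    [0,0,0],
    [0,0,0]
  ]
}}

```text
time: 31.3
ee_pos: [0.55, -0.1911, 0.3572]
eef_rot: [0.565, 0.825, -0.0, -0.0]
ft_force: [0.8, -0.4, 0.1]
width: 0.0867
grip_force: 0.0
```

Call:
{"api": "play_rows", "payload": {
  "claw": [0,0,0,0,0,0,0,0],
  "delta_pos": [
    [0,0,0],
    [0,0,0],
    [0,0,0],
    [0,0,0],
    [0,0,0],
    [0,0,0],
    [0,0,0],
    [0,0,0]
  ],
  "delta_rot": [
    [0,0,-0.0464],
    [0,0,-0.0464],
    [0,0,-0.0464],
    [0,0,-0.0464],
    [0,0,-0.0464],
    [0,0,-0.0464],
    [0,0,0],
    [0,0,0]
  ]
}}

```text
time: 32.1
ee_pos: [0.5497, -0.1898, 0.3565]
eef_rot: [0.165, 0.986, 0.0, -0.001]
ft_force: [-0.5, 0.3, 0.1]
width: 0.0872
grip_force: 0.0
```

```bash
cat > det.py <<'E'
from h import *
def brass(c,f=None):
    h=cv2.cvtColor(c['pixels'],cv2.COLOR_RGB2HSV); m=cv2.inRange(h,(10,100,90),(30,255,255))
    m=cv2.morphologyEx(m,cv2.MORPH_CLOSE,np.ones((7,7)))
    out=[]
    for k in cv2.findContours(m,cv2.RETR_EXTERNAL,cv2.CHAIN_APPROX_NONE)[0]:
        if cv2.contourArea(k)<60: continue
        k=cv2.convexHull(k)[:,0].astype(float)
        W=np.array([p2w(c,u,v,.025)[:2] for u,v in k]).astype(np.float32)
        (x,y),(w,hh),a=cv2.minAreaRect(W)
        if max(w,hh)<.08 and .3<x<.75 and y<.05: out.append((round(x,4),round(y,4),round(w,4),round(hh,4),round(a,1),k.mean(0).round()))
    return out
E
python3 - <<'E'
from det import *
s=r.read_state();print(s['ee_pos'],s['joint_positions'].round(2))
c=wrist('pics/w9.png')
for b in brass(c): print(b)
cv2.imwrite('pics/w9m.png',cv2.resize(cv2.imread('pics/w9.png')[60:260,170:490],(800,500)))
E
```

```text
[ 0.54965213 -0.18984517  0.35647703] [-0.33  0.23  0.72  1.38 -0.15  1.59  1.62]
(0.5796, -0.2687, 0.0288, 0.0288, 4.6, array([286., 186.]))
(0.5869, -0.1425, 0.0272, 0.0411, 25.2, array([358., 168.]))
(0.4553, -0.2566, 0.0288, 0.0282, 86.3, array([268., 117.]))
(0.4787, -0.1261, 0.0234, 0.0408, 72.8, array([344., 106.]))
```

View pics/w9m.png

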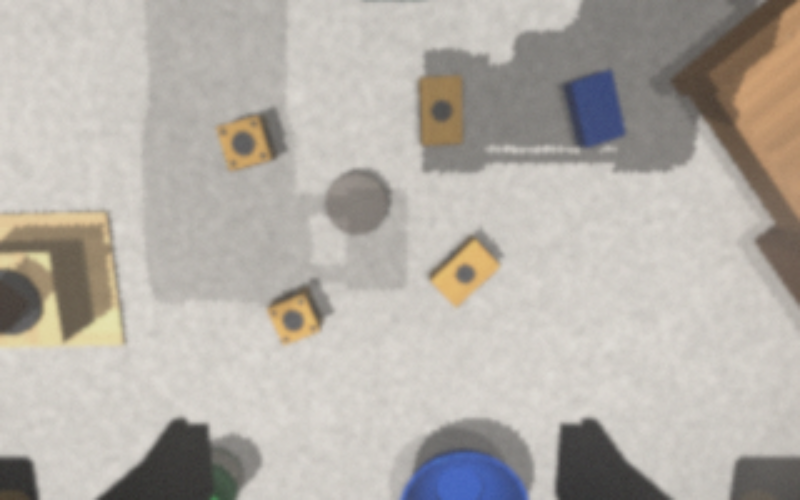

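Four brass pieces are confirmed (image: cubes (243,143) and (295,318), cases (440,110) and (465,272)). I pick the near case first.

Run:
```python
from det import *
go(None,((.4780,-.1255,.10),72.8))
```

```text
tot pos [0.4428 0.1875 1.2837] rot [ 0.     -0.0002 -0.0099] minrows 5.5 psi now 71.0
```

Call:
{"api": "play_rows", "payload": {
  "claw": [0.35,0.35,0.35,0.35,0.35,0.35,0.35,0.35],
  "delta_pos": [
    [0.074,0.031,0.214],
    [0.074,0.031,0.214],
    [0.074,0.031,0.214],
    [0.074,0.031,0.214],
    [0.074,0.031,0.214],
    [0.074,0.031,0.214],
    [0,0,0],
    [0,0,0]
  ],
  "delta_rot": [
    [0,0,-0.01],
    [0,0,0],
    [0,0,0],
    [0,0,0],
    [0,0,0],
    [0,0,0],
    [0,0,0],
    [0,0,0]
  ]
}}

```text
time: 32.95
ee_pos: [0.4767, -0.1284, 0.1014]
eef_rot: [0.148, 0.989, -0.0, 0.0]
ft_force: [1.0, -0.3, 1.5]
width: 0.0565
grip_force: 0.0
```

Run:
```python
from det import *
s=r.read_state(); print(s['ee_pos'],s['width'])
go(None,((.4780,-.1255,.004),72.8)); c=wrist('pics/w10.png')
for b in brass(c): print(b)
```

```text
[ 0.47665483 -0.12839267  0.10135264] 0.05648300539679229
tot pos [-0.0022  0.016   0.4868] rot [-0.0001  0.      0.0009] minrows 1.9 psi now 73.0
(0.5222, -0.2536, 0.0057, 0.0464, 64.2, array([213., 284.]))
(0.4561, -0.2579, 0.03, 0.0297, 86.3, array([180., 220.]))
(0.476, -0.1243, 0.0261, 0.0454, 73.0, array([328., 202.]))
```

Call:
{"api": "play_rows", "payload": {
  "claw": [0.35,0.35,0.35,0.35,1,1,1,1],
  "delta_pos": [
    [0,0.013,0.17],
    [0,0,0.16],
    [0,0,0.157],
    [0,0,0],
    [0,0,0],
    [0,0,0],
    [0,0,0],
    [0,0,0]
  ],
  "delta_rot": [
    [0,0,0],
    [0,0,0],
    [0,0,0],
    [0,0,0],
    [0,0,0],
    [0,0,0],
    [0,0,0],
    [0,0,0]
  ],
  "squeeze": 20
}}

```text
time: 33.8
ee_pos: [0.4776, -0.1254, 0.004]
eef_rot: [0.147, 0.989, 0.0, 0.001]
ft_force: [0.2, -0.0, 0.3]
width: 0.0322
grip_force: 0.0
```

Call:
{"api": "play_rows", "payload": {
  "claw": [1,1,1,1,1,1,1],
  "delta_pos": [
    [0,0,0],
    [0,0,-0.1],
    [0,0,-0.2],
    [0,0,-0.2],
    [0,0,-0.2],
    [0,0,-0.1],
    [0,0,0]
  ],
  "delta_rot": [
    [0,0,0],
    [0,0,0],
    [0,0,0],
    [0,0,0],
    [0,0,0],
    [0,0,0],
    [0,0,0]
  ]
}}

```text
time: 34.5
ee_pos: [0.4784, -0.1257, 0.1658]
eef_rot: [0.147, 0.989, 0.001, 0.002]
ft_force: [-0.7, 0.3, -1.4]
width: 0.0279
grip_force: 20.0
```

```bash
cat >> h.py <<'E'
def cab(x,y,z):
    a=np.radians(21.2);C=np.array([np.cos(a),np.sin(a),0]);return np.array([.592,.187,z])+C*x+np.array([-C[1],C[0],0])*y
E
python3 - <<'E'
from det import *
s=r.read_state(); print(s['ee_pos'],s['width'],s['grip_force'])
for q in((-.038,-.022),(-.038,.065),(-.088,-.065),(-.088,.022)): print(cab(*q,0))
go(None,(cab(-.088,-.065,.17),111.2))
E
```

```text
[ 0.4784172  -0.12571229  0.1657979 ] 0.02791288869394326 19.990646839141846
[0.56452744 0.15274714 0.        ]
[0.5330661  0.23385931 0.        ]
[0.5334611  0.09457599 0.        ]
[0.50199976 0.17568816 0.        ]
tot pos [ 0.0576  1.1339 -0.0188] rot [ 2.000e-04  1.600e-03 -2.119e-01] minrows 4.5 psi now 73.1
```

Call:
{"api": "play_rows", "payload": {
  "claw": [1,1,1,1,1],
  "delta_pos": [
    [0.0115,0.227,0],
    [0.0115,0.227,0],
    [0.0115,0.227,0],
    [0.0115,0.227,0],
    [0.0115,0.227,0]
  ],
  "delta_rot": [
    [0,0,0],
    [0,0,0],
    [0,0,0],
    [0,0,0],
    [0,0,0]
  ]
}}

```text
time: 35.0
ee_pos: [0.5315, 0.0967, 0.1616]
eef_rot: [0.147, 0.989, -0.0, -0.001]
ft_force: [1.3, -0.2, -0.2]
width: 0.0273
grip_force: 20.0
```

Call:
{"api": "play_rows", "payload": {
  "claw": [1,1,1,1,1,1,1,1],
  "delta_pos": [
    [0,0,0],
    [0,0,0],
    [0,0,0],
    [0,0,0],
    [0,0,0.1],
    [0,0,0.1],
    [0,0,0],
    [0,0,0]
  ],
  "delta_rot": [
    [0,0,-0.0424],
    [0,0,-0.0424],
    [0,0,-0.0424],
    [0,0,-0.0424],
    [0,0,-0.0424],
    [0,0,0],
    [0,0,0],
    [0,0,0]
  ]
}}

```text
time: 35.8
ee_pos: [0.5315, 0.0947, 0.1223]
eef_rot: [-0.184, 0.983, -0.0, -0.001]
ft_force: [-0.5, 0.0, -1.4]
width: 0.028
grip_force: 20.0
```

Run:
```python
from det import *
s=r.read_state(); print(s['ee_pos'],s['width'],s['grip_force'])
go(None,(cab(-.088,-.065,.019),111.2))
c=wrist('pics/w11.png'); cv2.imwrite('pics/w11m.png',cv2.imread('pics/w11.png'))
```

```text
[0.53147634 0.09470931 0.12234945] 0.02803095043073915 19.990470707416534
tot pos [-0.01   -0.0042  0.5167] rot [-0.     -0.0006 -0.0002] minrows 2.1 psi now 111.2
```

View pics/w11m.png

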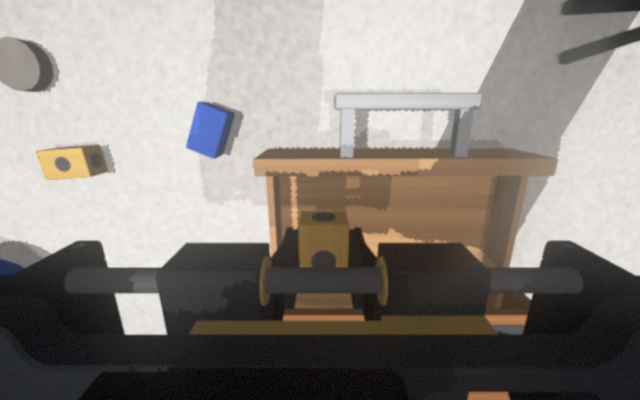

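Call:
{"api": "play_rows", "payload": {
  "claw": [1,1,1,1,1,0.8,0.58,0.58],
  "delta_pos": [
    [-0.008,0.02,0.15],
    [0,0,0.15],
    [0,0,0.15],
    [0,0,0.06],
    [0,0,0],
    [0,0,0],
    [0,0,0],
    [0,0,0]
  ],
  "delta_rot": [
    [0,0,0],
    [0,0,0],
    [0,0,0],
    [0,0,0],
    [0,0,0],
    [0,0,0],
    [0,0,0],
    [0,0,0]
  ]
}}

```text
time: 36.65
ee_pos: [0.5331, 0.0996, 0.0224]
eef_rot: [-0.184, 0.983, 0.0, 0.001]
ft_force: [0.2, 0.4, 0.0]
width: 0.0347
grip_force: 0.0
```

Run:
```python
from det import *
s=r.read_state(); print(s['ee_pos'],s['width'],s['ft_force'])
p=s['ee_pos']; p[2]+=.22
go((p,111.2),((.5869,-.1425,.24),25.2))
go((p,111.2),((.56,-.20,.24),71.2))
go(((.56,-.20,.24),71.2),((.587,-.1425,.10),25.2))
```

```text
[0.53313455 0.09960557 0.02239909] 0.0346607528735148 [0.19964996 0.41332439 0.01296621]
tot pos [ 0.1871 -1.2258  0.012 ] rot [0.     0.     0.4778] minrows 10.0 psi now 111.2
tot pos [ 0.4165 -1.4452  0.012 ] rot [0.     0.     0.2222] minrows 6.0 psi now 111.2
tot pos [-0.0351  0.3157  0.7   ] rot [0.     0.     0.2556] minrows 5.4 psi now 71.2
```

Call:
{"api": "play_rows", "payload": {
  "claw": [0.55,0.55,0.5,0.35,0.35],
  "delta_pos": [
    [0,0,-0.2],
    [0,0,-0.22],
    [0,0,-0.23],
    [0,0,-0.23],
    [0,0,-0.22]
  ],
  "delta_rot": [
    [0,0,0],
    [0,0,0],
    [0,0,0],
    [0,0,0],
    [0,0,0]
  ]
}}

```text
time: 37.15
ee_pos: [0.5321, 0.0991, 0.2442]
eef_rot: [-0.184, 0.983, 0.0, 0.001]
ft_force: [0.3, -0.8, -0.4]
width: 0.0523
grip_force: 0.0
```

Call:
{"api": "play_rows", "payload": {
  "claw": [0.35,0.35,0.35,0.35,0.35,0.35,0.35,0.35],
  "delta_pos": [
    [0.031,-0.204,0],
    [0.031,-0.204,0],
    [0.031,-0.204,0],
    [0.031,-0.204,0],
    [0.031,-0.204,0],
    [0.031,-0.204,0],
    [0,0,0.07],
    [0,0,0.07]
  ],
  "delta_rot": [
    [0,0,0],
    [0,0,0],
    [0,0,0],
    [0,0,0],
    [0,0,0],
    [0,0,0],
    [0,0,0.0477],
    [0,0,0.0477]
  ]
}}

```text
time: 37.95
ee_pos: [0.5862, -0.1446, 0.2137]
eef_rot: [-0.031, 1.0, -0.0, 0.001]
ft_force: [0.0, 1.1, -0.6]
width: 0.0567
grip_force: 0.0
```

Call:
{"api": "play_rows", "payload": {
  "claw": [0.35,0.35,0.35,0.35,0.35,0.35,0.35,0.35],
  "delta_pos": [
    [0,0,0.07],
    [0,0,0.07],
    [0,0,0.07],
    [0,0,0.07],
    [0,0,0.07],
    [0,0,0.07],
    [0,0,0.07],
    [0,0,0.07]
  ],
  "delta_rot": [
    [0,0,0.0477],
    [0,0,0.0477],
    [0,0,0.0477],
    [0,0,0.0477],
    [0,0,0.0477],
    [0,0,0.0477],
    [0,0,0.0477],
    [0,0,0.0477]
  ]
}}

```text
time: 38.75
ee_pos: [0.5864, -0.1423, 0.1013]
eef_rot: [0.537, 0.843, 0.001, 0.0]
ft_force: [-0.5, -0.3, -0.2]
width: 0.0566
grip_force: 0.0
```

Call:
{"api": "play_rows", "payload": {
  "claw": [0.35,0.35],
  "delta_pos": [
    [0,0,0],
    [0,0,0]
  ],
  "delta_rot": [
    [0,0,0],
    [0,0,0]
  ]
}}

```text
time: 38.95
ee_pos: [0.5862, -0.1424, 0.1017]
eef_rot: [0.533, 0.846, 0.0, 0.0]
ft_force: [1.3, -0.6, -0.0]
width: 0.0567
grip_force: 0.0
```

Run:
```python
from det import *
s=r.read_state(); print(s['ee_pos'],s['width'])
c=wrist('pics/w12.png')
for b in brass(c): print(b)
go(None,((.587,-.1425,.004),25.2))
```

```text
[ 0.58624876 -0.14236584  0.10169699] 0.056721622184240525
(0.5831, -0.2657, 0.0233, 0.0404, 5.4, array([269., 310.]))
(0.4462, -0.251, 0.0406, 0.0158, 52.9, array([131., 245.]))
(0.588, -0.1401, 0.0262, 0.0448, 25.1, array([328., 199.]))
tot pos [-0.001   0.0016  0.4901] rot [0.0004 0.0002 0.0022] minrows 2.0 psi now 25.6
```

Call:
{"api": "play_rows", "payload": {
  "claw": [0.35,0.35,0.35,0.35,1,1,1,1],
  "delta_pos": [
    [0,0.01,0.17],
    [0,0,0.17],
    [0,0,0.15],
    [0,0,0],
    [0,0,0],
    [0,0,0],
    [0,0,0],
    [0,0,0]
  ],
  "delta_rot": [
    [0,0,0],
    [0,0,0],
    [0,0,0],
    [0,0,0],
    [0,0,0],
    [0,0,0],
    [0,0,0],
    [0,0,0]
  ]
}}

```text
time: 39.8
ee_pos: [0.588, -0.1414, 0.0034]
eef_rot: [0.534, 0.845, 0.0, 0.0]
ft_force: [-0.3, -0.4, 0.7]
width: 0.0325
grip_force: 0.0
```

Call:
{"api": "play_rows", "payload": {
  "claw": [1,1,1,1,1,1,1],
  "delta_pos": [
    [0,0,0],
    [0,0,-0.1],
    [0,0,-0.2],
    [0,0,-0.2],
    [0,0,-0.2],
    [0,0,-0.1],
    [0,0,0]
  ],
  "delta_rot": [
    [0,0,0],
    [0,0,0],
    [0,0,0],
    [0,0,0],
    [0,0,0],
    [0,0,0],
    [0,0,0]
  ]
}}

```text
time: 40.5
ee_pos: [0.5892, -0.142, 0.166]
eef_rot: [0.535, 0.845, 0.001, 0.002]
ft_force: [-0.2, -0.2, -0.5]
width: 0.0278
grip_force: 20.0
```

Run:
```python
from det import *
s=r.read_state(); print(s['ee_pos'],s['width'],s['grip_force'])
go(None,(cab(-.088,.025,.16),111.2))
```

```text
[ 0.58921051 -0.14199575  0.16599035] 0.027833845628379893 19.999951422214508
tot pos [1.6371 0.2874 0.0279] rot [ 0.0006  0.0016 -0.4769] minrows 10.0 psi now 25.4
```

Call:
{"api": "play_rows", "payload": {
  "claw": [1,1,1,1,1,1,1,1],
  "delta_pos": [
    [0.205,0.036,0],
    [0.205,0.036,0],
    [0.205,0.036,0],
    [0.205,0.036,0],
    [0.205,0.036,0],
    [0.205,0.036,0],
    [0.205,0.036,0],
    [0.205,0.036,0]
  ],
  "delta_rot": [
    [0,0,0],
    [0,0,0],
    [0,0,0],
    [0,0,0],
    [0,0,0],
    [0,0,0],
    [0,0,0],
    [0,0,0]
  ]
}}

```text
time: 41.3
ee_pos: [0.4979, 0.1811, 0.1619]
eef_rot: [0.534, 0.845, -0.0, -0.0]
ft_force: [1.1, 0.8, -0.9]
width: 0.0281
grip_force: 20.0
```

Call:
{"api": "play_rows", "payload": {
  "claw": [1,1,1,1,1,1,1,1],
  "delta_pos": [
    [0,0,0],
    [0,0,0],
    [0,0,0],
    [0,0,0],
    [0,0,0],
    [0,0,0],
    [0,0,0],
    [0,0,0]
  ],
  "delta_rot": [
    [0,0,-0.0476],
    [0,0,-0.0476],
    [0,0,-0.0476],
    [0,0,-0.0476],
    [0,0,-0.0476],
    [0,0,-0.0476],
    [0,0,-0.0476],
    [0,0,-0.0476]
  ]
}}

```text
time: 42.1
ee_pos: [0.4986, 0.1794, 0.1616]
eef_rot: [-0.037, 0.999, -0.0, -0.001]
ft_force: [-0.7, 0.9, -0.3]
width: 0.0274
grip_force: 20.0
```

Call:
{"api": "play_rows", "payload": {
  "claw": [1,1,1,1,1],
  "delta_pos": [
    [0,0,0],
    [0,0,0],
    [0,0,0.2],
    [0,0,0],
    [0,0,0]
  ],
  "delta_rot": [
    [0,0,-0.0476],
    [0,0,-0.0476],
    [0,0,0],
    [0,0,0],
    [0,0,0]
  ]
}}

```text
time: 42.6
ee_pos: [0.4985, 0.179, 0.1223]
eef_rot: [-0.182, 0.983, -0.001, -0.001]
ft_force: [0.2, 0.4, -0.9]
width: 0.0278
grip_force: 20.0
```

Run:
```python
from det import *
s=r.read_state(); print(s['ee_pos'],s['width'],s['grip_force'])
go(None,(cab(-.088,.025,.019),111.2))
c=wrist('pics/w13.png')
p=cab(-.088,.025,.24)
go((p,111.2),((.5796,-.2675,.24),94.8))
```

```text
[0.49853236 0.17900577 0.12233802] 0.027814336431155145 19.99973237514496
tot pos [-0.0116 -0.0063  0.5167] rot [-0.0002 -0.0009 -0.0012] minrows 2.1 psi now 111.0
tot pos [ 0.4396 -2.2213  0.    ] rot [0.     0.     0.0911] minrows 9.1 psi now 111.2
```

Call:
{"api": "play_rows", "payload": {
  "claw": [1,1,1,1,1,0.8,0.58,0.58],
  "delta_pos": [
    [-0.009,-0.005,0.15],
    [0,0,0.15],
    [0,0,0.15],
    [0,0,0.065],
    [0,0,0],
    [0,0,0],
    [0,0,0],
    [0,0,0]
  ],
  "delta_rot": [
    [0,0,0],
    [0,0,0],
    [0,0,0],
    [0,0,0],
    [0,0,0],
    [0,0,0],
    [0,0,0],
    [0,0,0]
  ]
}}

```text
time: 43.45
ee_pos: [0.5023, 0.1798, 0.0214]
eef_rot: [-0.183, 0.983, 0.001, 0.001]
ft_force: [-0.3, 0.7, -0.2]
width: 0.0338
grip_force: 0.0
```

Call:
{"api": "play_rows", "payload": {
  "claw": [0.55,0.55,0.5,0.35,0.35],
  "delta_pos": [
    [0,0,-0.2],
    [0,0,-0.22],
    [0,0,-0.23],
    [0,0,-0.23],
    [0,0,-0.22]
  ],
  "delta_rot": [
    [0,0,0],
    [0,0,0],
    [0,0,0],
    [0,0,0],
    [0,0,0]
  ]
}}

```text
time: 43.95
ee_pos: [0.5015, 0.179, 0.2431]
eef_rot: [-0.182, 0.983, 0.001, 0.001]
ft_force: [0.6, 1.1, 0.2]
width: 0.0521
grip_force: 0.0
```

Call:
{"api": "play_rows", "payload": {
  "claw": [0.35,0.35,0.35,0.35,0.35,0.35,0.35,0.35],
  "delta_pos": [
    [0.044,-0.222,0],
    [0.044,-0.222,0],
    [0.044,-0.222,0],
    [0.044,-0.222,0],
    [0.044,-0.222,0],
    [0.044,-0.222,0],
    [0.044,-0.222,0],
    [0.044,-0.222,0]
  ],
  "delta_rot": [
    [0,0,0],
    [0,0,0],
    [0,0,0],
    [0,0,0],
    [0,0,0],
    [0,0,0],
    [0,0,0],
    [0,0,0]
  ]
}}

```text
time: 44.75
ee_pos: [0.5635, -0.1792, 0.241]
eef_rot: [-0.183, 0.983, 0.0, 0.001]
ft_force: [1.2, 0.2, -0.8]
width: 0.0567
grip_force: 0.0
```

Call:
{"api": "play_rows", "payload": {
  "claw": [0.35,0.35,0.35,0.35,0.35,0.35,0.35,0.35],
  "delta_pos": [
    [0.044,-0.222,0],
    [0.044,-0.222,0],
    [0,0,0.2],
    [0,0,0.2],
    [0,0,0.2],
    [0,0,0.1],
    [0,0,0],
    [0,0,0]
  ],
  "delta_rot": [
    [0,0,0],
    [0,0,0],
    [0,0,0.0455],
    [0,0,0.0455],
    [0,0,0],
    [0,0,0],
    [0,0,0],
    [0,0,0]
  ]
}}

```text
time: 45.55
ee_pos: [0.5792, -0.267, 0.1013]
eef_rot: [-0.041, 0.999, -0.0, 0.001]
ft_force: [0.4, -0.1, 0.1]
width: 0.0565
grip_force: 0.0
```

Run:
```python
from det import *
s=r.read_state(); print(s['ee_pos'],s['width'],s['joint_positions'].round(2))
c=wrist('pics/w14.png')
for b in brass(c): print(b)
go(None,((.5796,-.2675,.005),94.8))
```

```text
[ 0.57918427 -0.26698868  0.10130375] 0.056542922570714464 [-0.26  0.58  0.86  1.6  -0.47  1.17  2.35]
(0.6707, -0.3677, 0.0039, 0.0384, 88.2, array([212., 286.]))
(0.5782, -0.2689, 0.0323, 0.0276, 5.5, array([322., 204.]))
(0.4556, -0.2561, 0.0296, 0.0299, 85.5, array([353.,  51.]))
tot pos [ 0.0012 -0.0008  0.4848] rot [-0.0003  0.0007 -0.0008] minrows 1.9 psi now 94.7
```

Call:
{"api": "play_rows", "payload": {
  "claw": [0.35,0.35,0.35,0.35,1,1,1,1],
  "delta_pos": [
    [0.003,-0.008,0.17],
    [0,0,0.17],
    [0,0,0.145],
    [0,0,0],
    [0,0,0],
    [0,0,0],
    [0,0,0],
    [0,0,0]
  ],
  "delta_rot": [
    [0,0,0],
    [0,0,0],
    [0,0,0],
    [0,0,0],
    [0,0,0],
    [0,0,0],
    [0,0,0],
    [0,0,0]
  ]
}}

```text
time: 46.4
ee_pos: [0.5786, -0.2684, 0.0037]
eef_rot: [-0.041, 0.999, -0.0, 0.001]
ft_force: [0.1, 0.2, -0.5]
width: 0.0321
grip_force: 0.0
```

Call:
{"api": "play_rows", "payload": {
  "claw": [1,1,1,1,1,1,1],
  "delta_pos": [
    [0,0,0],
    [0,0,-0.1],
    [0,0,-0.2],
    [0,0,-0.2],
    [0,0,-0.2],
    [0,0,-0.1],
    [0,0,0]
  ],
  "delta_rot": [
    [0,0,0],
    [0,0,0],
    [0,0,0],
    [0,0,0],
    [0,0,0],
    [0,0,0],
    [0,0,0]
  ]
}}

```text
time: 47.1
ee_pos: [0.5794, -0.2693, 0.1662]
eef_rot: [-0.041, 0.999, -0.001, 0.002]
ft_force: [0.1, -1.1, -0.3]
width: 0.03
grip_force: 19.9
```

Run:
```python
from det import *
s=r.read_state(); print(s['ee_pos'],s['width'],s['grip_force'])
go(None,(cab(-.038,-.018,.16),111.2))
p=cab(-.038,-.018,.24)
go((p,111.2),((.4558,-.257,.24),85.8))
```

```text
[ 0.57943698 -0.26925522  0.16616364] 0.029958502292658423 19.91220213007182
tot pos [-0.091   2.1283  0.0278] rot [-0.0007  0.0014 -0.0919] minrows 8.5 psi now 94.7
tot pos [ 1.2477 -1.7335  0.    ] rot [0.     0.     0.1411] minrows 8.5 psi now 111.2
```

Call:
{"api": "play_rows", "payload": {
  "claw": [1,1,1,1,1,1,1,1],
  "delta_pos": [
    [-0.01,0.2365,0],
    [-0.01,0.2365,0],
    [-0.01,0.2365,0],
    [-0.01,0.2365,0],
    [-0.01,0.2365,0],
    [-0.01,0.2365,0],
    [-0.01,0.2365,0],
    [-0.01,0.2365,0]
  ],
  "delta_rot": [
    [0,0,0],
    [0,0,0],
    [0,0,0],
    [0,0,0],
    [0,0,0],
    [0,0,0],
    [0,0,0],
    [0,0,0]
  ]
}}

```text
time: 47.9
ee_pos: [0.5623, 0.1121, 0.1618]
eef_rot: [-0.041, 0.999, 0.0, -0.001]
ft_force: [1.0, -0.2, -0.5]
width: 0.0299
grip_force: 19.9
```

Call:
{"api": "play_rows", "payload": {
  "claw": [1,1,1,1,1,1,1],
  "delta_pos": [
    [-0.01,0.2365,0],
    [0,0,0],
    [0,0,0],
    [0,0,0.2],
    [0,0,0],
    [0,0,0],
    [0,0,0]
  ],
  "delta_rot": [
    [0,0,0],
    [0,0,-0.046],
    [0,0,-0.046],
    [0,0,0],
    [0,0,0],
    [0,0,0],
    [0,0,0]
  ]
}}

```text
time: 48.6
ee_pos: [0.5621, 0.1573, 0.124]
eef_rot: [-0.184, 0.983, 0.0, 0.0]
ft_force: [-0.2, 0.6, -0.7]
width: 0.03
grip_force: 19.9
```

Run:
```python
from det import *
s=r.read_state(); print(s['ee_pos'],s['width'],s['grip_force'])
go(None,(cab(-.038,-.018,.0205),111.2))
```

```text
[0.56206166 0.15725221 0.12396201] 0.029971119478102312 19.912203862331808
tot pos [-0.0029 -0.0054  0.5173] rot [-0.      0.0003 -0.0001] minrows 2.1 psi now 111.2
```

Call:
{"api": "play_rows", "payload": {
  "claw": [1,1,1,1,1,0.8,0.56,0.56],
  "delta_pos": [
    [-0.003,-0.005,0.15],
    [0,0,0.15],
    [0,0,0.15],
    [0,0,0.06],
    [0,0,0],
    [0,0,0],
    [0,0,0],
    [0,0,0]
  ],
  "delta_rot": [
    [0,0,0],
    [0,0,0],
    [0,0,0],
    [0,0,0],
    [0,0,0],
    [0,0,0],
    [0,0,0],
    [0,0,0]
  ]
}}

```text
time: 49.4
ee_pos: [0.5634, 0.157, 0.0224]
eef_rot: [-0.184, 0.983, 0.0, 0.001]
ft_force: [-0.1, 0.4, -0.2]
width: 0.0363
grip_force: 0.0
```

Call:
{"api": "play_rows", "payload": {
  "claw": [0.54,0.54,0.5,0.35,0.35],
  "delta_pos": [
    [0,0,-0.2],
    [0,0,-0.22],
    [0,0,-0.23],
    [0,0,-0.23],
    [0,0,-0.22]
  ],
  "delta_rot": [
    [0,0,0],
    [0,0,0],
    [0,0,0],
    [0,0,0],
    [0,0,0]
  ]
}}

```text
time: 49.9
ee_pos: [0.5626, 0.1564, 0.244]
eef_rot: [-0.184, 0.983, 0.0, 0.001]
ft_force: [0.9, 1.5, -1.0]
width: 0.0523
grip_force: 0.0
```

Call:
{"api": "play_rows", "payload": {
  "claw": [0.35,0.35,0.35,0.35,0.35,0.35,0.35,0.35],
  "delta_pos": [
    [0.1386,-0.1926,0],
    [0.1386,-0.1926,0],
    [0.1386,-0.1926,0],
    [0.1386,-0.1926,0],
    [0.1386,-0.1926,0],
    [0.1386,-0.1926,0],
    [0.1386,-0.1926,0],
    [0.1386,-0.1926,0]
  ],
  "delta_rot": [
    [0,0,0],
    [0,0,0],
    [0,0,0],
    [0,0,0],
    [0,0,0],
    [0,0,0],
    [0,0,0],
    [0,0,0]
  ]
}}

```text
time: 50.7
ee_pos: [0.4666, -0.2127, 0.2418]
eef_rot: [-0.184, 0.983, 0.001, 0.001]
ft_force: [0.3, -0.1, -0.4]
width: 0.0567
grip_force: 0.0
```

Call:
{"api": "play_rows", "payload": {
  "claw": [0.35,0.35,0.35,0.35,0.35,0.35,0.35],
  "delta_pos": [
    [0.1386,-0.1926,0],
    [0,0,0.2],
    [0,0,0.2],
    [0,0,0.2],
    [0,0,0.1],
    [0,0,0],
    [0,0,0]
  ],
  "delta_rot": [
    [0,0,0],
    [0,0,0.047],
    [0,0,0.047],
    [0,0,0.047],
    [0,0,0],
    [0,0,0],
    [0,0,0]
  ]
}}

```text
time: 51.4
ee_pos: [0.4557, -0.2573, 0.1021]
eef_rot: [0.036, 0.999, -0.0, 0.0]
ft_force: [0.4, -0.1, -0.4]
width: 0.0565
grip_force: 0.0
```

Run:
```python
from det import *
s=r.read_state(); print(s['ee_pos'],s['width'],s['joint_positions'].round(2))
c=wrist('pics/w15.png')
for b in brass(c): print(b)
go(None,((.4558,-.257,.005),85.8))
```

```text
[ 0.45571815 -0.25732396  0.10208308] 0.05649398617999018 [-0.51  0.38  1.11  1.92 -0.38  1.08  2.26]
(0.5352, 0.031, 0.0263, 0.009, 14.0, array([634., 264.]))
(0.4553, -0.2563, 0.0275, 0.028, 85.9, array([324., 202.]))
tot pos [0.0032 0.0017 0.4878] rot [-0.0001  0.0007  0.0003] minrows 2.0 psi now 85.9
```

Call:
{"api": "play_rows", "payload": {
  "claw": [0.35,0.35,0.35,0.35,1,1,1,1],
  "delta_pos": [
    [0.001,0.002,0.17],
    [0,0,0.17],
    [0,0,0.145],
    [0,0,0],
    [0,0,0],
    [0,0,0],
    [0,0,0],
    [0,0,0]
  ],
  "delta_rot": [
    [0,0,0],
    [0,0,0],
    [0,0,0],
    [0,0,0],
    [0,0,0],
    [0,0,0],
    [0,0,0],
    [0,0,0]
  ]
}}

```text
time: 52.25
ee_pos: [0.4559, -0.2564, 0.0049]
eef_rot: [0.036, 0.999, 0.0, 0.001]
ft_force: [0.2, -0.2, -0.9]
width: 0.0324
grip_force: 0.0
```

Call:
{"api": "play_rows", "payload": {
  "claw": [1,1,1,1,1,1,1],
  "delta_pos": [
    [0,0,0],
    [0,0,-0.1],
    [0,0,-0.2],
    [0,0,-0.2],
    [0,0,-0.2],
    [0,0,-0.1],
    [0,0,0]
  ],
  "delta_rot": [
    [0,0,0],
    [0,0,0],
    [0,0,0],
    [0,0,0],
    [0,0,0],
    [0,0,0],
    [0,0,0]
  ]
}}

```text
time: 52.95
ee_pos: [0.4565, -0.257, 0.1665]
eef_rot: [0.036, 0.999, -0.0, 0.002]
ft_force: [0.6, 0.1, -1.1]
width: 0.0299
grip_force: 20.0
```

Run:
```python
from det import *
s=r.read_state(); print(s['ee_pos'],s['width'],s['grip_force'])
go(None,(cab(-.038,.065,.16),111.2))
```

```text
[ 0.45651807 -0.25702139  0.16646232] 0.029914590522002 19.988202096428722
tot pos [-0.2038  2.4757  0.0335] rot [-0.0003  0.0014 -0.1409] minrows 9.9 psi now 85.8
```

Call:
{"api": "play_rows", "payload": {
  "claw": [1,1,1,1,1,1,1,1],
  "delta_pos": [
    [-0.017,0.2063,0],
    [-0.017,0.2063,0],
    [-0.017,0.2063,0],
    [-0.017,0.2063,0],
    [-0.017,0.2063,0],
    [-0.017,0.2063,0],
    [-0.017,0.2063,0],
    [-0.017,0.2063,0]
  ],
  "delta_rot": [
    [0,0,0],
    [0,0,0],
    [0,0,0],
    [0,0,0],
    [0,0,0],
    [0,0,0],
    [0,0,0],
    [0,0,0]
  ]
}}

```text
time: 53.75
ee_pos: [0.5056, 0.0728, 0.163]
eef_rot: [0.036, 0.999, 0.0, -0.001]
ft_force: [0.8, -0.7, -0.8]
width: 0.0299
grip_force: 20.0
```

Call:
{"api": "play_rows", "payload": {
  "claw": [1,1,1,1,1,1,1,1],
  "delta_pos": [
    [-0.017,0.2063,0],
    [-0.017,0.2063,0],
    [-0.017,0.2063,0],
    [-0.017,0.2063,0],
    [0,0,0],
    [0,0,0],
    [0,0,0],
    [0,0,0.2]
  ],
  "delta_rot": [
    [0,0,0],
    [0,0,0],
    [0,0,0],
    [0,0,0],
    [0,0,-0.047],
    [0,0,-0.047],
    [0,0,-0.047],
    [0,0,0]
  ]
}}

```text
time: 54.55
ee_pos: [0.5342, 0.2353, 0.1263]
eef_rot: [-0.187, 0.982, 0.001, 0.003]
ft_force: [1.2, 1.2, -1.9]
width: 0.0298
grip_force: 20.0
```

Call:
{"api": "play_rows", "payload": {
  "claw": [1,1],
  "delta_pos": [
    [0,0,0],
    [0,0,0]
  ],
  "delta_rot": [
    [0,0,0],
    [0,0,0]
  ]
}}

```text
time: 54.75
ee_pos: [0.5311, 0.2339, 0.1233]
eef_rot: [-0.184, 0.983, -0.001, -0.001]
ft_force: [0.6, 0.4, -2.0]
width: 0.0293
grip_force: 20.0
```

Run:
```python
from det import *
s=r.read_state(); print(s['ee_pos'],s['width'],s['grip_force'])
go(None,(cab(-.038,.063,.0205),111.2))
```

```text
[0.53111862 0.23385777 0.12332303] 0.029290371404363476 19.98795473249629
tot pos [-0.0105 -0.0131  0.5141] rot [-0.0003 -0.0008 -0.0002] minrows 2.1 psi now 111.2
```

Call:
{"api": "play_rows", "payload": {
  "claw": [1,1,1,1,1,0.8,0.56,0.56],
  "delta_pos": [
    [-0.007,-0.01,0.15],
    [0,0,0.15],
    [0,0,0.15],
    [0,0,0.06],
    [0,0,0],
    [0,0,0],
    [0,0,0],
    [0,0,0]
  ],
  "delta_rot": [
    [0,0,0],
    [0,0,0],
    [0,0,0],
    [0,0,0],
    [0,0,0],
    [0,0,0],
    [0,0,0],
    [0,0,0]
  ]
}}

```text
time: 55.55
ee_pos: [0.5348, 0.2336, 0.0234]
eef_rot: [-0.184, 0.983, 0.001, 0.001]
ft_force: [-0.3, -0.1, 0.4]
width: 0.0361
grip_force: 0.0
```

Call:
{"api": "play_rows", "payload": {
  "claw": [0.54,0.54,0.5,0.2,0,0,0,0],
  "delta_pos": [
    [0,0,-0.2],
    [0,0,-0.22],
    [0,0,-0.23],
    [0,0,-0.23],
    [0,-0.15,-0.2],
    [0,-0.15,-0.2],
    [0,0,-0.1],
    [0,0,0]
  ],
  "delta_rot": [
    [0,0,0],
    [0,0,0],
    [0,0,0],
    [0,0,0],
    [0,0,0],
    [0,0,0],
    [0,0,0],
    [0,0,0]
  ]
}}

```text
time: 56.35
ee_pos: [0.5573, 0.176, 0.3018]
eef_rot: [-0.183, 0.983, 0.001, 0.003]
ft_force: [-0.7, -0.2, -0.4]
width: 0.0755
grip_force: 0.0
```

Call:
{"api": "play_rows", "payload": {
  "claw": [0.5,0.6],
  "delta_pos": [
    [0,0,0],
    [0,0,0]
  ],
  "delta_rot": [
    [0,0,0],
    [0,0,0]
  ]
}}

```text
time: 56.55
ee_pos: [0.5549, 0.1777, 0.297]
eef_rot: [-0.185, 0.983, 0.0, -0.001]
ft_force: [-0.1, 0.3, -0.4]
width: 0.0732
grip_force: 0.0
```

Run:
```python
from det import *
s=r.read_state(); print(s['ee_pos'],s['width'],s['time'])
c=wrist('pics/w16.png'); cv2.imwrite('pics/w16m.png',cv2.resize(cv2.imread('pics/w16.png')[60:260,170:490],(800,500)))
h=cab(-.0565-.12,0,.20); print(h); go(None,(h,21.2))
```

```text
[0.55494442 0.17774842 0.29695886] 0.07319564939944237 56.55
[0.42744485 0.12317326 0.2       ]
tot pos [ 0.6921 -0.0227  0.4856] rot [-4.000e-04 -4.000e-04  5.004e-01] minrows 10.5 psi now 111.3
```

View pics/w16m.png

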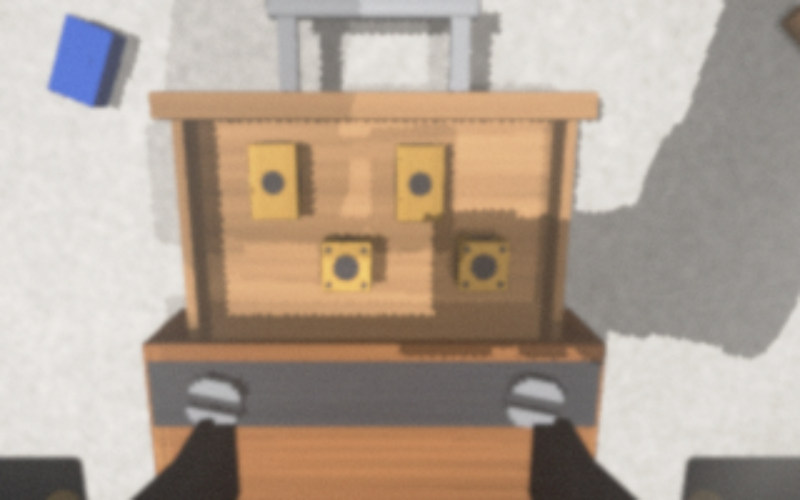

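Call:
{"api": "play_rows", "payload": {
  "claw": [0.6,0.6,0.6,0.6,0.6,0.6,0.6,0.6],
  "delta_pos": [
    [0.173,-0.006,0.12],
    [0.173,-0.006,0.12],
    [0.173,-0.006,0.12],
    [0.173,-0.006,0.12],
    [0,0,0],
    [0,0,0],
    [0,0,0],
    [0,0,0]
  ],
  "delta_rot": [
    [0,0,0],
    [0,0,0],
    [0,0,0],
    [0,0,0],
    [0,0,0.0455],
    [0,0,0.0455],
    [0,0,0.0455],
    [0,0,0.0455]
  ]
}}

```text
time: 57.4
ee_pos: [0.4276, 0.1228, 0.2013]
eef_rot: [0.103, 0.995, -0.0, -0.0]
ft_force: [-0.2, 0.2, 0.3]
width: 0.035
grip_force: 0.0
```

Call:
{"api": "play_rows", "payload": {
  "claw": [0.6,0.6,0.6,0.6,0.6,0.6,0.6,0.6],
  "delta_pos": [
    [0,0,0],
    [0,0,0],
    [0,0,0],
    [0,0,0],
    [0,0,0],
    [0,0,0],
    [0,0,0],
    [0,0,0]
  ],
  "delta_rot": [
    [0,0,0.0455],
    [0,0,0.0455],
    [0,0,0.0455],
    [0,0,0.0455],
    [0,0,0.0455],
    [0,0,0.0455],
    [0,0,0.0455],
    [0,0,0]
  ]
}}

```text
time: 58.2
ee_pos: [0.4278, 0.1226, 0.2013]
eef_rot: [0.566, 0.824, -0.001, -0.0]
ft_force: [-0.8, -0.2, 0.6]
width: 0.0344
grip_force: 0.0
```

Call:
{"api": "play_rows", "payload": {
  "claw": [0.6,0.6],
  "delta_pos": [
    [0,0,0],
    [0,0,0]
  ],
  "delta_rot": [
    [0,0,0],
    [0,0,0]
  ]
}}

```text
time: 58.4
ee_pos: [0.4281, 0.1227, 0.2017]
eef_rot: [0.564, 0.826, -0.0, -0.0]
ft_force: [0.3, 0.3, 0.7]
width: 0.0349
grip_force: 0.0
```

Run:
```python
from det import *
s=r.read_state(); print(s['ee_pos'],s['width'])
go(None,((.4277,.123,.039),21.2))
```

```text
[0.42814385 0.12265642 0.20171097] 0.034914126330867865
tot pos [ 0.0025 -0.0011  0.8136] rot [-0.0001  0.      0.0008] minrows 3.3 psi now 21.3
```

Call:
{"api": "play_rows", "payload": {
  "claw": [0.6,0.6,0.6,0.6,0.6,0.6],
  "delta_pos": [
    [0,0,0.17],
    [0,0,0.17],
    [0,0,0.17],
    [0,0,0.17],
    [0,0,0.13],
    [0,0,0]
  ],
  "delta_rot": [
    [0,0,0],
    [0,0,0],
    [0,0,0],
    [0,0,0],
    [0,0,0],
    [0,0,0]
  ]
}}

```text
time: 59.0
ee_pos: [0.4262, 0.1214, 0.0375]
eef_rot: [0.565, 0.825, -0.003, -0.001]
ft_force: [0.2, -0.2, 0.5]
width: 0.0353
grip_force: 0.0
```

Call:
{"api": "play_rows", "payload": {
  "claw": [1,1,1,1,1],
  "delta_pos": [
    [0,0,0],
    [0,0,0],
    [0,0,0],
    [0,0,0],
    [0,0,0]
  ],
  "delta_rot": [
    [0,0,0],
    [0,0,0],
    [0,0,0],
    [0,0,0],
    [0,0,0]
  ]
}}

```text
time: 59.5
ee_pos: [0.4288, 0.1231, 0.0409]
eef_rot: [0.565, 0.825, 0.001, -0.0]
ft_force: [-2.4, -0.9, 7.3]
width: 0.0117
grip_force: 20.0
```

Call:
{"api": "play_rows", "payload": {
  "claw": [1,1,1,1,1,1,1,1],
  "delta_pos": [
    [0,0.03,0],
    [0,0.07,0],
    [0,0.1,0],
    [0,0.1,0],
    [0,0.1,0],
    [0,0.1,0],
    [0,0.06,0],
    [0,0.03,0]
  ],
  "delta_rot": [
    [0,0,0],
    [0,0,0],
    [0,0,0],
    [0,0,0],
    [0,0,0],
    [0,0,0],
    [0,0,0],
    [0,0,0]
  ]
}}

```text
time: 60.3
ee_pos: [0.5397, 0.1662, 0.0409]
eef_rot: [0.565, 0.825, 0.001, 0.0]
ft_force: [-3.6, 1.3, 9.4]
width: 0.012
grip_force: 20.0
```

Call:
{"api": "play_rows", "payload": {
  "claw": [1,1,1,1],
  "delta_pos": [
    [0,0.02,0],
    [0,0.01,0],
    [0,0,0],
    [0,0,0]
  ],
  "delta_rot": [
    [0,0,0],
    [0,0,0],
    [0,0,0],
    [0,0,0]
  ]
}}

```text
time: 60.7
ee_pos: [0.5397, 0.166, 0.0403]
eef_rot: [0.566, 0.825, -0.003, -0.004]
ft_force: [-25.9, -6.7, 27.7]
width: 0.0118
grip_force: 19.9
```

Run:
```python
from det import *
s=r.read_state(); print(s['ee_pos'],s['width'],s['grip_force'],s['ft_force'])
go(None,((.5393,.1666,.039),21.2))
```

```text
[0.53965464 0.1660452  0.04032599] 0.011843202688892529 19.885334274731576 [-25.93796336  -6.67719219  27.66886789]
tot pos [ 0.0032 -0.0006  0.0066] rot [-0.0031 -0.0009 -0.0005] minrows 0.1 psi now 21.1
```

Call:
{"api": "play_rows", "payload": {
  "claw": [1,0.6,0.6,0.6,0.6,0.6,0.6,0.6],
  "delta_pos": [
    [0,-0.025,0],
    [0,0,0],
    [0,0,0],
    [0,0,0],
    [0,0,-0.2],
    [0,0,-0.22],
    [0,0,-0.22],
    [0,0,-0.22]
  ],
  "delta_rot": [
    [0,0,0],
    [0,0,0],
    [0,0,0],
    [0,0,0],
    [0,0,0],
    [0,0,0],
    [0,0,0],
    [0,0,0]
  ]
}}

```text
time: 61.5
ee_pos: [0.5393, 0.1652, 0.2138]
eef_rot: [0.566, 0.825, 0.0, 0.0]
ft_force: [1.6, -0.5, 0.3]
width: 0.0346
grip_force: 0.0
```

Call:
{"api": "play_rows", "payload": {
  "claw": [0.5,0.5,0,0],
  "delta_pos": [
    [0,0,-0.22],
    [0,0,-0.22],
    [0,0,0],
    [0,0,0]
  ],
  "delta_rot": [
    [0,0,-0.028],
    [0,0,-0.0275],
    [0,0,0],
    [0,0,0]
  ]
}}

```text
time: 61.9
ee_pos: [0.5399, 0.1656, 0.3006]
eef_rot: [0.492, 0.871, 0.001, 0.0]
ft_force: [0.5, 0.6, 0.3]
width: 0.0527
grip_force: 0.0
```

Call:
{"api": "play_rows", "payload": {
  "claw": [0,0,0,0,0,0,0,0],
  "delta_pos": [
    [-0.154,-0.108,0],
    [-0.154,-0.108,0],
    [-0.154,-0.108,0],
    [-0.154,-0.108,0],
    [-0.154,-0.108,0],
    [-0.154,-0.108,0],
    [-0.154,-0.108,0],
    [-0.154,-0.108,0]
  ],
  "delta_rot": [
    [0,0,0],
    [0,0,0],
    [0,0,0],
    [0,0,0],
    [0,0,0],
    [0,0,0],
    [0,0,0],
    [0,0,0]
  ]
}}

```text
time: 62.7
ee_pos: [0.5179, -0.136, 0.2986]
eef_rot: [0.492, 0.871, -0.0, -0.001]
ft_force: [0.9, 0.0, 0.1]
width: 0.087
grip_force: 0.0
```

Call:
{"api": "play_rows", "payload": {
  "claw": [0,0,0,0,0,0,0,0],
  "delta_pos": [
    [-0.154,-0.108,0],
    [-0.154,-0.108,0],
    [-0.154,-0.108,0],
    [-0.154,-0.108,0],
    [-0.154,-0.108,0],
    [-0.154,-0.108,0],
    [-0.154,-0.108,0],
    [-0.154,-0.108,0]
  ],
  "delta_rot": [
    [0,0,0],
    [0,0,0],
    [0,0,0],
    [0,0,0],
    [0,0,0],
    [0,0,0],
    [0,0,0],
    [0,0,0]
  ]
}}

```text
time: 63.5
ee_pos: [0.4977, -0.4362, 0.2978]
eef_rot: [0.492, 0.871, 0.0, -0.001]
ft_force: [0.3, 0.6, 0.8]
width: 0.0874
grip_force: 0.0
```

Call:
{"api": "play_rows", "payload": {
  "claw": [0,0,0,0],
  "delta_pos": [
    [0,0,0.2],
    [0,0,0.2],
    [0,0,0],
    [0,0,0]
  ],
  "delta_rot": [
    [0,0,0],
    [0,0,0],
    [0,0,0],
    [0,0,0]
  ]
}}

```text
time: 63.9
ee_pos: [0.4979, -0.4346, 0.2196]
eef_rot: [0.492, 0.871, -0.0, -0.001]
ft_force: [1.3, 0.2, 0.9]
width: 0.0868
grip_force: 0.0
```

Run:
```python
from det import *
s=r.read_state(); print(s['ee_pos'],s['width'],s['time'])
go(None,((.4988,-.4349,.0855),31.1))
c=wrist('pics/w17.png'); 
h=cv2.cvtColor(c['pixels'],cv2.COLOR_RGB2HSV); q=w2p(c,[.4988,-.4349,.13])[0]; print(q)
a=load('pics/w7.npz')
u,v=q.astype(int); im=c['pixels'][v-40:v+25,u-40:u+40].astype(int); m=(im[...,0]>im[...,2]*1.35)&(im.sum(2)<330)
ys,xs=np.nonzero(m); print(len(xs),xs.mean()+u-40,ys.mean()+v-40,np.percentile(xs,[3,97])+u-40,np.percentile(ys,[3,97])+v-40)
```

```text
[ 0.49794726 -0.43455185  0.2196217 ] 0.08684814095392782 63.9
tot pos [-0.0049  0.0035  0.6706] rot [-0.0003 -0.0006 -0.    ] minrows 2.7 psi now 31.1
[323.67290827 200.41294546]
832 322.0973557692308 193.71033653846155 [296. 343.] [161.93 212.  ]
```

Call:
{"api": "play_rows", "payload": {
  "claw": [0,0,0,0,0,0.5,1,1],
  "delta_pos": [
    [-0.003,0.002,0.18],
    [0,0,0.18],
    [0,0,0.18],
    [0,0,0.13],
    [0,0,0],
    [0,0,0],
    [0,0,0],
    [0,0,0]
  ],
  "delta_rot": [
    [0,0,0],
    [0,0,0],
    [0,0,0],
    [0,0,0],
    [0,0,0],
    [0,0,0],
    [0,0,0],
    [0,0,0]
  ],
  "squeeze": 40
}}

```text
time: 64.75
ee_pos: [0.4996, -0.4361, 0.0881]
eef_rot: [0.491, 0.871, -0.0, 0.001]
ft_force: [-0.1, -0.1, 0.0]
width: 0.0701
grip_force: 0.0
```

Call:
{"api": "play_rows", "payload": {
  "claw": [1,1,1,1,1,1,1,1],
  "delta_pos": [
    [0,0,0],
    [0,0,0],
    [0,0,0],
    [0,0,0],
    [0,0,0],
    [0,0,0],
    [0,0,0],
    [0,0,0]
  ],
  "delta_rot": [
    [0,0,0],
    [0,0,0],
    [0,0,0],
    [0,0,0],
    [0,0,0],
    [0,0,0],
    [0,0,0],
    [0,0,0]
  ]
}}

```text
time: 65.55
ee_pos: [0.4988, -0.4352, 0.0859]
eef_rot: [0.492, 0.871, 0.0, -0.0]
ft_force: [0.6, 0.0, -0.2]
width: 0.0257
grip_force: 39.9
```

Run:
```python
from det import *
s=r.read_state(); print(s['ee_pos'],s['width'],s['grip_force'],s['ft_force'])
p=s['ee_pos']; p[2]=.31
go((p,31.1),((.6533,.1148,.30),31.1))
```

```text
[ 0.49882912 -0.43524979  0.08585952] 0.025729150761883993 39.925640006549656 [ 0.63643405  0.0257347  -0.21746412]
tot pos [1.956  2.0819 0.05  ] rot [0. 0. 0.] minrows 11.4 psi now 31.1
```

Call:
{"api": "play_rows", "payload": {
  "claw": [1,1,1,1,1,1,1,1],
  "delta_pos": [
    [0,0,-0.1],
    [0,0,-0.2],
    [0,0,-0.22],
    [0,0,-0.22],
    [0,0,-0.22],
    [0,0,-0.1],
    [0,0,0],
    [0,0,0]
  ],
  "delta_rot": [
    [0,0,0],
    [0,0,0],
    [0,0,0],
    [0,0,0],
    [0,0,0],
    [0,0,0],
    [0,0,0],
    [0,0,0]
  ]
}}

```text
time: 66.35
ee_pos: [0.4987, -0.4352, 0.297]
eef_rot: [0.492, 0.871, 0.0, -0.0]
ft_force: [1.0, 0.0, -2.1]
width: 0.0256
grip_force: 39.9
```

Call:
{"api": "play_rows", "payload": {
  "claw": [1,1,1,1,1,1,1,1],
  "delta_pos": [
    [0.122,0.13,0],
    [0.122,0.13,0],
    [0.122,0.13,0],
    [0.122,0.13,0],
    [0.122,0.13,0],
    [0.122,0.13,0],
    [0.122,0.13,0],
    [0.122,0.13,0]
  ],
  "delta_rot": [
    [0,0,0],
    [0,0,0],
    [0,0,0],
    [0,0,0],
    [0,0,0],
    [0,0,0],
    [0,0,0],
    [0,0,0]
  ]
}}

```text
time: 67.15
ee_pos: [0.5756, -0.1586, 0.2959]
eef_rot: [0.491, 0.871, -0.0, -0.001]
ft_force: [-0.1, 1.3, -1.9]
width: 0.0259
grip_force: 39.9
```

Call:
{"api": "play_rows", "payload": {
  "claw": [1,1,1,1,1,1,1,1],
  "delta_pos": [
    [0.122,0.13,0],
    [0.122,0.13,0],
    [0.122,0.13,0],
    [0.122,0.13,0],
    [0.122,0.13,0],
    [0.122,0.13,0],
    [0.122,0.13,0],
    [0.122,0.13,0]
  ],
  "delta_rot": [
    [0,0,0],
    [0,0,0],
    [0,0,0],
    [0,0,0],
    [0,0,0],
    [0,0,0],
    [0,0,0],
    [0,0,0]
  ]
}}

```text
time: 67.95
ee_pos: [0.6527, 0.1156, 0.2956]
eef_rot: [0.491, 0.871, -0.001, -0.001]
ft_force: [0.6, -0.4, -1.4]
width: 0.0259
grip_force: 39.9
```

Call:
{"api": "play_rows", "payload": {
  "claw": [1,1,1,1,1,1,1,1],
  "delta_pos": [
    [0,0,0],
    [0,0,0.05],
    [0,0,0.05],
    [0,0,0.05],
    [0,0,0.05],
    [0,0,0.05],
    [0,0,0.05],
    [0,0,0.05]
  ],
  "delta_rot": [
    [0,0,-0.0465],
    [0,0,-0.0465],
    [0,0,-0.0465],
    [0,0,-0.0465],
    [0,0,-0.0465],
    [0,0,-0.0465],
    [0,0,-0.0465],
    [0,0,-0.0465]
  ]
}}

```text
time: 68.75
ee_pos: [0.6521, 0.1141, 0.2251]
eef_rot: [-0.074, 0.997, -0.0, -0.002]
ft_force: [-0.4, -0.4, -2.1]
width: 0.0257
grip_force: 39.9
```

Call:
{"api": "play_rows", "payload": {
  "claw": [1,1],
  "delta_pos": [
    [0,0,0],
    [0,0,0]
  ],
  "delta_rot": [
    [0,0,0],
    [0,0,0]
  ]
}}

```text
time: 68.95
ee_pos: [0.6525, 0.1139, 0.2268]
eef_rot: [-0.068, 0.998, -0.0, -0.001]
ft_force: [0.5, -0.0, -1.2]
width: 0.0258
grip_force: 39.9
```

Run:
```python
from det import *
s=r.read_state(); print(s['ee_pos'],s['width'],s['grip_force'],s['ft_force'])
go(None,((.6533,.1148,.19),98))
```

```text
[0.65253313 0.11394488 0.22678205] 0.025751427957501405 39.92530203424394 [ 0.53873373 -0.01213178 -1.23566621]
tot pos [-0.0048  0.0037  0.1839] rot [ 0.     -0.0007 -0.0009] minrows 0.7 psi now 97.8
```

Down in two steps to .163 with a small correction.

Call:
{"api": "play_rows", "payload": {
  "claw": [1,1,1,1,1,1,1,1],
  "delta_pos": [
    [-0.004,0.003,0.1],
    [0,0,0.08],
    [0,0,0],
    [0,0,0.05],
    [0,0,0.05],
    [0,0,0.03],
    [0,0,0],
    [0,0,0]
  ],
  "delta_rot": [
    [0,0,0],
    [0,0,0],
    [0,0,0],
    [0,0,0],
    [0,0,0],
    [0,0,0],
    [0,0,0],
    [0,0,0]
  ]
}}

```text
time: 69.75
ee_pos: [0.6539, 0.1146, 0.1661]
eef_rot: [-0.07, 0.998, 0.0, 0.0]
ft_force: [0.3, -0.2, -2.1]
width: 0.0258
grip_force: 39.9
```

Run:
```python
from det import *
s=r.read_state(); print(s['ee_pos'],s['width'],s['grip_force'],s['ft_force'])
go(None,((.6533,.1148,.1625),98))
```

```text
[0.65394562 0.11457057 0.16610936] 0.025811141466217172 39.925613296218216 [ 0.25866289 -0.19661802 -2.09579864]
tot pos [0.003  0.0016 0.018 ] rot [0.     0.     0.0004] minrows 0.1 psi now 98.1
```

Call:
{"api": "play_rows", "payload": {
  "claw": [1,1,1,1,1,1,1,1],
  "delta_pos": [
    [0.002,0,0.01],
    [0,0,0.008],
    [0,0,0],
    [0,0,0],
    [0,0,0],
    [0,0,0],
    [0,0,0],
    [0,0,0]
  ],
  "delta_rot": [
    [0,0,0],
    [0,0,0],
    [0,0,0.0455],
    [0,0,0.0455],
    [0,0,0.0455],
    [0,0,0.0455],
    [0,0,0.0455],
    [0,0,0.0455]
  ]
}}

```text
time: 70.55
ee_pos: [0.6536, 0.1152, 0.1625]
eef_rot: [0.353, 0.936, 0.0, 0.0]
ft_force: [0.1, 1.9, -2.9]
width: 0.0256
grip_force: 39.9
```

Call:
{"api": "play_rows", "payload": {
  "claw": [1,1,1,1,1,1,1,1],
  "delta_pos": [
    [0,0,0],
    [0,0,0],
    [0,0,0],
    [0,0,0],
    [0,0,0],
    [0,0,0],
    [0,0,0],
    [0,0,0]
  ],
  "delta_rot": [
    [0,0,0.0455],
    [0,0,0.0455],
    [0,0,0.0455],
    [0,0,0.0455],
    [0,0,0.0455],
    [0,0,0.016],
    [0,0,0],
    [0,0,0]
  ]
}}

```text
time: 71.35
ee_pos: [0.6539, 0.1149, 0.1626]
eef_rot: [0.674, 0.739, 0.0, 0.0]
ft_force: [4.4, 1.6, -2.1]
width: 0.0261
grip_force: 39.9
```

Run:
```python
from det import *
s=r.read_state(); print(s['ee_pos'],s['width'],s['grip_force'],s['ft_force'],s['torque'])
go(None,((.6533,.1148,.1625),5))
```

```text
[0.65389851 0.1149474  0.16257368] 0.026133982080032418 39.931225050240755 [ 4.42096416  1.6120855  -2.11666827] [ 0.25818758 -0.84765361  0.07183002]
tot pos [-0.0005 -0.003   0.0004] rot [ 0.0003 -0.0001  0.0013] minrows 0.0 psi now 5.2
```

Nearly there; a little more until the stop shows in the torque.

Call:
{"api": "play_rows", "payload": {
  "claw": [1,1,1,1],
  "delta_pos": [
    [0,0,0],
    [0,0,0],
    [0,0,0],
    [0,0,0]
  ],
  "delta_rot": [
    [0,0,0.018],
    [0,0,0],
    [0,0,0],
    [0,0,0]
  ]
}}

```text
time: 71.75
ee_pos: [0.6537, 0.1147, 0.1626]
eef_rot: [0.695, 0.719, 0.0, 0.0]
ft_force: [3.1, 2.5, -1.2]
width: 0.026
grip_force: 39.9
```

Run:
```python
from det import *
s=r.read_state(); print(s['torque'])
p=s['ee_pos'];p[2]=.223
go(None,(p,2)); go((p,12),((.589,.2815,.223),98))
```

```text
[ 0.47683459 -0.98455646  0.10077243]
tot pos [ 2.00e-04  2.00e-04 -3.02e-01] rot [ 0.0002 -0.0002 -0.0002] minrows 1.2 psi now 2.0
tot pos [ 0.8828 -0.143   0.    ] rot [ 0.      0.     -0.4778] minrows 10.0 psi now 12.0
```

Call:
{"api": "play_rows", "payload": {
  "claw": [1,1,1,1,1,1],
  "delta_pos": [
    [0,0,0],
    [0,0,0],
    [0,0,0],
    [0,0,-0.1],
    [0,0,-0.2],
    [0,0,0]
  ],
  "delta_rot": [
    [0,0,-0.03],
    [0,0,-0.026],
    [0,0,0],
    [0,0,0],
    [0,0,0],
    [0,0,0]
  ]
}}

```text
time: 72.35
ee_pos: [0.655, 0.1136, 0.2272]
eef_rot: [0.631, 0.776, 0.002, 0.002]
ft_force: [2.0, -0.7, -1.0]
width: 0.0258
grip_force: 39.9
```

Call:
{"api": "play_rows", "payload": {
  "claw": [1,1,1,1,1,1,1,1],
  "delta_pos": [
    [0.2207,-0.036,0],
    [0.2207,-0.036,0],
    [0.2207,-0.036,0],
    [0.2207,-0.036,0],
    [0,0,0],
    [0,0,0],
    [0,0,0],
    [0,0,0]
  ],
  "delta_rot": [
    [0,0,0],
    [0,0,0],
    [0,0,0],
    [0,0,0],
    [0,0,-0.0435],
    [0,0,-0.0435],
    [0,0,-0.0435],
    [0,0,-0.0435]
  ]
}}

```text
time: 73.15
ee_pos: [0.5883, 0.281, 0.2218]
eef_rot: [0.395, 0.919, -0.001, -0.0]
ft_force: [-0.4, -0.4, -1.6]
width: 0.0258
grip_force: 39.9
```

Call:
{"api": "play_rows", "payload": {
  "claw": [1,1,1,1,1,1,1,1],
  "delta_pos": [
    [0,0,0],
    [0,0,0],
    [0,0,0],
    [0,0,0],
    [0,0,0],
    [0,0,0],
    [0,0,0],
    [0,0,0.15]
  ],
  "delta_rot": [
    [0,0,-0.0435],
    [0,0,-0.0435],
    [0,0,-0.0435],
    [0,0,-0.0435],
    [0,0,-0.0435],
    [0,0,-0.0435],
    [0,0,-0.0435],
    [0,0,0]
  ]
}}

```text
time: 73.95
ee_pos: [0.5905, 0.2813, 0.1952]
eef_rot: [-0.072, 0.997, 0.001, 0.002]
ft_force: [0.1, -0.0, -1.5]
width: 0.0262
grip_force: 39.9
```

Call:
{"api": "play_rows", "payload": {
  "claw": [1,1],
  "delta_pos": [
    [0,0,0],
    [0,0,0]
  ],
  "delta_rot": [
    [0,0,0],
    [0,0,0]
  ]
}}

```text
time: 74.15
ee_pos: [0.5882, 0.2809, 0.1921]
eef_rot: [-0.07, 0.998, -0.0, -0.001]
ft_force: [0.3, 1.1, -0.9]
width: 0.026
grip_force: 39.9
```

Run:
```python
from det import *
s=r.read_state(); print(s['ee_pos'],s['ft_force'])
go(None,((.589,.2815,.163),98))
```

```text
[0.58820388 0.28091391 0.19205591] [ 0.28347697  1.087792   -0.86679196]
tot pos [-0.0046  0.0025  0.1453] rot [-0.0003 -0.0006 -0.0001] minrows 0.6 psi now 98.0
```

Call:
{"api": "play_rows", "payload": {
  "claw": [1,1,1,1,1,1,1],
  "delta_pos": [
    [-0.003,0.002,0.05],
    [0,0,0.05],
    [0,0,0.03],
    [0,0,0.015],
    [0,0,0],
    [0,0,0],
    [0,0,0]
  ],
  "delta_rot": [
    [0,0,0],
    [0,0,0],
    [0,0,0],
    [0,0,0],
    [0,0,0],
    [0,0,0],
    [0,0,0]
  ]
}}

```text
time: 74.85
ee_pos: [0.5895, 0.2819, 0.1638]
eef_rot: [-0.07, 0.998, 0.0, 0.0]
ft_force: [0.1, 0.6, -2.3]
width: 0.0256
grip_force: 39.9
```

Run:
```python
from det import *
s=r.read_state(); print(s['ee_pos'],s['ft_force'])
go(None,((.589,.2815,.1625),98))
```

```text
[0.58951941 0.28185197 0.16379828] [ 0.09832585  0.57427741 -2.30471213]
tot pos [ 0.0028 -0.0014  0.0065] rot [0.0001 0.0002 0.0004] minrows 0.0 psi now 98.1
```

Call:
{"api": "play_rows", "payload": {
  "claw": [1,1,1,1,1,1,1,1],
  "delta_pos": [
    [0.002,0,0.006],
    [0,0,0],
    [0,0,0],
    [0,0,0],
    [0,0,0],
    [0,0,0],
    [0,0,0],
    [0,0,0]
  ],
  "delta_rot": [
    [0,0,0.0455],
    [0,0,0.0455],
    [0,0,0.0455],
    [0,0,0.0455],
    [0,0,0.0455],
    [0,0,0.0455],
    [0,0,0.0455],
    [0,0,0.0455]
  ]
}}

```text
time: 75.65
ee_pos: [0.5887, 0.2827, 0.1625]
eef_rot: [0.483, 0.876, 0.001, -0.0]
ft_force: [0.1, 0.6, -1.9]
width: 0.0257
grip_force: 39.9
```

Call:
{"api": "play_rows", "payload": {
  "claw": [1,1,1,1,1,1,1],
  "delta_pos": [
    [0,0,0],
    [0,0,0],
    [0,0,0],
    [0,0,0],
    [0,0,0],
    [0,0,0],
    [0,0,0]
  ],
  "delta_rot": [
    [0,0,0.0455],
    [0,0,0.0455],
    [0,0,0.0455],
    [0,0,0.02],
    [0,0,0.01],
    [0,0,0],
    [0,0,0]
  ]
}}

```text
time: 76.35
ee_pos: [0.5891, 0.2825, 0.1625]
eef_rot: [0.69, 0.724, 0.001, -0.0]
ft_force: [2.3, 3.4, -1.2]
width: 0.0255
grip_force: 39.9
```

Run:
```python
from det import *
s=r.read_state(); print(s['ft_force'],s['torque'])
go(None,((.589,.2815,.1625),2.7))
```

```text
[ 2.25026515  3.44708927 -1.19081317] [ 1.03415351 -0.55339666  0.05138076]
tot pos [-0.0051 -0.0009  0.0001] rot [ 0.0003 -0.0004  0.0001] minrows 0.0 psi now 2.7
```

Call:
{"api": "play_rows", "payload": {
  "claw": [1,1,1,1],
  "delta_pos": [
    [0,0,0],
    [0,0,0],
    [0,0,0],
    [0,0,0]
  ],
  "delta_rot": [
    [0,0,0.018],
    [0,0,0],
    [0,0,0],
    [0,0,0]
  ]
}}

```text
time: 76.75
ee_pos: [0.5892, 0.2825, 0.1625]
eef_rot: [0.71, 0.704, 0.001, -0.0]
ft_force: [2.9, 4.7, -1.3]
width: 0.0256
grip_force: 39.9
```

Run:
```python
from det import *
s=r.read_state(); print(s['ft_force'],s['torque'])
p=s['ee_pos'];p[2]=.30
go(None,(p,31.1)); go((p,31.1),((.4988,-.4352,.30),31.1))
```

```text
[ 2.94641735  4.70868997 -1.33292089] [ 1.34799254 -0.77865649  0.16443237]
tot pos [ 9.000e-04  6.000e-04 -6.875e-01] rot [ 0.0004 -0.0003 -0.1754] minrows 3.7 psi now -0.5
tot pos [-2.8394 -2.2406  0.    ] rot [0. 0. 0.] minrows 14.5 psi now 31.1
```

Call:
{"api": "play_rows", "payload": {
  "claw": [1,1,1,1,1,1,1,1],
  "delta_pos": [
    [0,0,0],
    [0,0,0],
    [0,0,0],
    [0,0,-0.1],
    [0,0,-0.2],
    [0,0,-0.2],
    [0,0,-0.2],
    [0,0,0]
  ],
  "delta_rot": [
    [0,0,-0.03],
    [0,0,-0.026],
    [0,0,0],
    [0,0,0],
    [0,0,0],
    [0,0,-0.04],
    [0,0,-0.04],
    [0,0,-0.0395]
  ]
}}

```text
time: 77.55
ee_pos: [0.5907, 0.2804, 0.3077]
eef_rot: [0.492, 0.871, 0.002, 0.002]
ft_force: [0.3, -0.4, -1.9]
width: 0.0259
grip_force: 39.9
```

Call:
{"api": "play_rows", "payload": {
  "claw": [1,1,1,1,1,1,1,1],
  "delta_pos": [
    [-0.1775,-0.14,0],
    [-0.1775,-0.14,0],
    [-0.1775,-0.14,0],
    [-0.1775,-0.14,0],
    [-0.1775,-0.14,0],
    [-0.1775,-0.14,0],
    [-0.1775,-0.14,0],
    [-0.1775,-0.14,0]
  ],
  "delta_rot": [
    [0,0,0],
    [0,0,0],
    [0,0,0],
    [0,0,0],
    [0,0,0],
    [0,0,0],
    [0,0,0],
    [0,0,0]
  ]
}}

```text
time: 78.35
ee_pos: [0.5414, -0.0795, 0.3019]
eef_rot: [0.494, 0.87, -0.0, -0.001]
ft_force: [2.4, 0.5, -2.5]
width: 0.0257
grip_force: 39.9
```

Call:
{"api": "play_rows", "payload": {
  "claw": [1,1,1,1,1,1,1,1],
  "delta_pos": [
    [-0.1775,-0.14,0],
    [-0.1775,-0.14,0],
    [-0.1775,-0.14,0],
    [-0.1775,-0.14,0],
    [-0.1775,-0.14,0],
    [-0.1775,-0.14,0],
    [-0.1775,-0.14,0],
    [-0.1775,-0.14,0]
  ],
  "delta_rot": [
    [0,0,0],
    [0,0,0],
    [0,0,0],
    [0,0,0],
    [0,0,0],
    [0,0,0],
    [0,0,0],
    [0,0,0]
  ]
}}

```text
time: 79.15
ee_pos: [0.4953, -0.4377, 0.3016]
eef_rot: [0.494, 0.87, -0.0, -0.001]
ft_force: [1.0, 0.6, -0.1]
width: 0.0256
grip_force: 39.9
```

Call:
{"api": "play_rows", "payload": {
  "claw": [1,1,1],
  "delta_pos": [
    [0,0,0],
    [0,0,0],
    [0,0,0]
  ],
  "delta_rot": [
    [0,0,0],
    [0,0,0],
    [0,0,0]
  ]
}}

```text
time: 79.45
ee_pos: [0.4968, -0.435, 0.3018]
eef_rot: [0.493, 0.87, 0.0, -0.0]
ft_force: [0.6, 1.1, -1.2]
width: 0.0257
grip_force: 39.9
```

Run:
```python
from det import *
s=r.read_state(); print(s['ee_pos'],s['width'])
go(None,((.4988,-.4352,.17),31.1))
```

```text
[ 0.49680811 -0.43502253  0.30183558] 0.025650251308897674
tot pos [-0.0066  0.0081  0.6592] rot [-0.     -0.0003 -0.0009] minrows 2.6 psi now 30.9
```

Call:
{"api": "play_rows", "payload": {
  "claw": [1,1,1,1,1,1,1],
  "delta_pos": [
    [-0.005,0.007,0.16],
    [0,0,0.2],
    [0,0,0.2],
    [0,0,0.1],
    [0,0,0],
    [0,0,0],
    [0,0,0]
  ],
  "delta_rot": [
    [0,0,0],
    [0,0,0],
    [0,0,0],
    [0,0,0],
    [0,0,0],
    [0,0,0],
    [0,0,0]
  ]
}}

```text
time: 80.15
ee_pos: [0.4993, -0.436, 0.1721]
eef_rot: [0.492, 0.87, -0.0, 0.001]
ft_force: [1.0, -0.4, -1.7]
width: 0.0257
grip_force: 39.9
```

Run:
```python
from det import *
s=r.read_state(); print(s['ee_pos'],s['width'])
go(None,((.4988,-.4352,.0866),31.1))
```

```text
[ 0.49928704 -0.43596834  0.17207387] 0.0257017465786241
tot pos [ 0.0055 -0.0005  0.4274] rot [ 0.0003  0.0007 -0.0006] minrows 1.7 psi now 31.0
```

Call:
{"api": "play_rows", "payload": {
  "claw": [1,1,1,1,1,1,1],
  "delta_pos": [
    [0.003,0,0.1],
    [0,0,0.1],
    [0,0,0.1],
    [0,0,0.08],
    [0,0,0.043],
    [0,0,0],
    [0,0,0]
  ],
  "delta_rot": [
    [0,0,0],
    [0,0,0],
    [0,0,0],
    [0,0,0],
    [0,0,0],
    [0,0,0],
    [0,0,0]
  ]
}}

```text
time: 80.85
ee_pos: [0.4984, -0.4358, 0.0863]
eef_rot: [0.493, 0.87, -0.0, 0.001]
ft_force: [0.1, -0.4, -0.4]
width: 0.0255
grip_force: 40.0
```

Call:
{"api": "play_rows", "payload": {
  "claw": [0.9,0.6,0.3,0,0,0,0,0],
  "delta_pos": [
    [0,0,0],
    [0,0,0],
    [0,0,0],
    [0,0,0],
    [0,0,0],
    [0,0,0],
    [0,0,0],
    [0,0,0]
  ],
  "delta_rot": [
    [0,0,0],
    [0,0,0],
    [0,0,0],
    [0,0,0],
    [0,0,0],
    [0,0,0],
    [0,0,0],
    [0,0,0]
  ]
}}

```text
time: 81.65
ee_pos: [0.4981, -0.4354, 0.0855]
eef_rot: [0.493, 0.87, 0.0, -0.0]
ft_force: [0.8, -0.2, 0.8]
width: 0.0735
grip_force: 0.0
```

Call:
{"api": "play_rows", "payload": {
  "claw": [0,0,0,0,0,0,0,0],
  "delta_pos": [
    [0,0,-0.1],
    [0,0,-0.2],
    [0,0,-0.2],
    [0,0,-0.2],
    [0,0,-0.2],
    [0,0,-0.15],
    [0,0,0],
    [0,0,0]
  ],
  "delta_rot": [
    [0,0,0],
    [0,0,0],
    [0,0,0],
    [0,0,0],
    [0,0,0],
    [0,0,0],
    [0,0,0],
    [0,0,0]
  ]
}}

```text
time: 82.45
ee_pos: [0.4981, -0.4356, 0.2957]
eef_rot: [0.493, 0.87, 0.0, 0.0]
ft_force: [0.4, 0.3, -0.2]
width: 0.0869
grip_force: 0.0
```

Run:
```python
from det import *
s=r.read_state(); print(s['ee_pos'],s['width'],s['time'])
c=wrist('pics/w18.png'); q=w2p(c,[.4988,-.4349,.06])[0]; u,v=q.astype(int)
a=crop('pics/w18.png',u-50,v-50,u+50,v+50,4)
d=snap('scene','pics/s2.png'); b=cv2.resize(crop('pics/s2.png',330,160,490,290,1),(400,400)); 
cv2.imwrite('pics/fin.png',np.hstack([a,crop('pics/s2.png',345,165,445,265,4)]))
```

```text
[ 0.49806023 -0.43559883  0.29567759] 0.08685618941836945 82.45
```

View pics/fin.png

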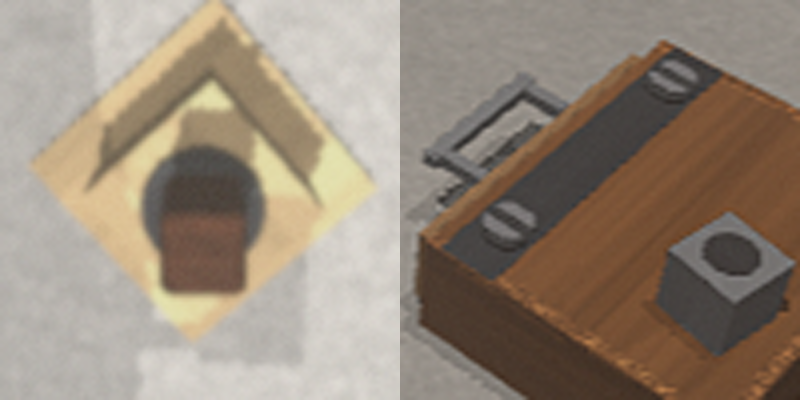

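The driver hangs upright in its stand at (205,200), the drawer is shut, and both slots are back along the cabinet's depth at (675,75) and (510,222).

```bash
python3 -c "
from bench import r; print(r.close_job())"
```

```text
the job is handed in; nothing more can be done
None
```

The job is handed in at about 82 s of the 210 s allowed: all four brass pieces were seen flat on the drawer floor before it was pushed home, both screws were turned back to their stops, and the driver is back upright in its stand; the hand-in call returned no verdict.

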